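# Gauge the post caps and put the scraper away

### The arm

A 6-joint arm with a two-finger parallel gripper is mounted at the origin on the work surface. World frame = base frame: x ahead of the robot, y to its left, z up, the work surface at z = 0. Lengths are in m, angles in rad, forces in N, time in s.
With the tool pointing down it reaches from about 0.375 to 0.9 m from the base axis. Payload 3.1 kg.
Tool frame: the origin (TCP) lies between the finger pads; the fingertips stand 8 mm ahead of it and the grasp point (between the pads) lies 11 mm behind it (manip.tip_extent is the distance from the TCP to the fingertips, in m); z points along the fingers, x is the direction in which the jaws open and shut, and the axes are right-handed (so a half turn about z gives the same grasp; the last joint's range is limited). The gripper opens to 85 mm and grips with 20 to 120 N. Pads are 22 mm wide; open, the fingers measure 114 mm over their backs; the gripper's body (76 mm by 85 mm) begins 54 mm behind the grasp point. The pads swing forward as they close: fully open they stand 13 mm farther back than shut.
Start: joints at [-1.482, 0.527, 1.433, -0, 1.181, -0.178], TCP at [0.165, -0.603, 0.239] pointing down, gripper open.
Joint ranges: [-3.08, 3.08], [-0.75, 2.2], [0.22, 2.44], [-1.43, 4.57], [0, 2.65], [-2.85, 2.85]. Speed limits (rad/s): [2.79, 2.79, 3.14, 3.14, 3.14, 3.14].

### API

Orientations are given as a unit quaternion [x, y, z, w].
In Python, from station import manip gives the robot as it stands.
- The arm moves only by the tool move_arm, never from a script. Its argument "deltas" is a list that holds one entry, the list of rows, each a list of 4 numbers: the shift along the tool's x, y, z in m, then the turn about the tool's z in degrees. A call has 1 to 20 rows; each row is the pose to reach, as a shift and turn from the pose measured when the call began, along the tool's axes at that moment; what a row does not reach only later rows make up. A row lasts 1/12 s, in which the tool goes at most 41.7 mm and 7.16 degrees, less where a joint would pass 70% of its speed; a pose out of reach is approached as far as the arm can. A call with a gripper value outside its range is refused whole. "gripper" is the opening, from 0 (shut) to 1 (fully open), set as the call begins (left out, the last holds). The fingers move at their own pace and stop on an object; "squeeze" is the grip in N (left out, the last holds). Time passes only in rows, so rows that repeat a pose let the fingers close. It gives the time, the measured TCP pose, the force and the opening at its end, in the units of the state.
- manip.sense(): the state, without advancing time (a new reading comes with each control period).
- manip.snapshot(name): name is "side" or "top" or "wrist"; returns a dict with "img" (384x512x3 uint8, red, green, blue), "vertical_fov" (degrees; the focal length in pixels is half the picture's height over the tangent of half this angle, whatever the lens; pixels are square), "cx", "cy" (the principal point, pixels), "origin" and "orientation" of the camera in the world. Camera axes: x right, y down, z forward; pixel columns grow to the right and rows downward; lengths in m; the calibration is good to about 2 mm. A picture is of the moment at which its call begins. There is no depth.
- manip.sign_off(): hands the job in, once; it reports no verdict.
The state is a dict: "t": time; "q": joint angles; "qd": joint speeds; "tau": joint torques, N m; "tcp_pos": TCP position; "tool_rot": TCP orientation; "force": force on the tool from outside, world axes, zero at the start; "ft_torque": the same for the moment, N m; "finger_gap": opening from 0.0 (shut) to 1.0 (fully open).
Only numpy, scipy, OpenCV 4.12 (cv2) and the standard library are available. Lean on these libraries where they do the work, as an engineer would, in place of code of your own. Each camera call takes 0.05 s, during which the arm holds its last target.

### The job

First clear the scraper off the pine tray and slide its blade into the slot of the wooden holder, fully home. Then try each shelf-post cap on the steel gauge pin, in the order of the top colours on the stock list: white, yellow, red, green, blue, black (one or two are missing); stand every cap that slides all the way down the pin upright, closed end up, in the pine tray, and every cap that stops at the pin's top in the black tray. Leave the paint tin, the brush and the tape where they are.

Things in the scene. Friction and masses are not known exactly. Their poses are not given: they have to be found in the camera images.
- cap_a: post cap with a grey body and a white top (the top 8), standing mouth-down, 40 outside diameter, 44 tall, flat closed top 6 thick, blind bore 38 deep open at the bottom, 50 g. Bore either 25 wide (fits the pin) or 17 wide (too tight): cannot be told from outside. Origin: centre of the mouth rim (underside); z up, out of the closed top
- cap_b: post cap with a grey body and a yellow top (the top 8), standing mouth-down, 40 outside diameter, 44 tall, flat closed top 6 thick, blind bore 38 deep open at the bottom, 50 g. Bore either 25 wide (fits the pin) or 17 wide (too tight): cannot be told from outside. Origin: centre of the mouth rim (underside); z up, out of the closed top
- cap_c: post cap with a grey body and a red top (the top 8), standing mouth-down, 40 outside diameter, 44 tall, flat closed top 6 thick, blind bore 38 deep open at the bottom, 50 g. Bore either 25 wide (fits the pin) or 17 wide (too tight): cannot be told from outside. Origin: centre of the mouth rim (underside); z up, out of the closed top
- cap_d: post cap with a grey body and a green top (the top 8), standing mouth-down, 40 outside diameter, 44 tall, flat closed top 6 thick, blind bore 38 deep open at the bottom, 50 g. Bore either 25 wide (fits the pin) or 17 wide (too tight): cannot be told from outside. Origin: centre of the mouth rim (underside); z up, out of the closed top
- cap_e: post cap with a grey body and a blue top (the top 8), standing mouth-down, 40 outside diameter, 44 tall, flat closed top 6 thick, blind bore 38 deep open at the bottom, 50 g. Bore either 25 wide (fits the pin) or 17 wide (too tight): cannot be told from outside. Origin: centre of the mouth rim (underside); z up, out of the closed top
- cap_f: post cap with a grey body and a black top (the top 8), standing mouth-down, 40 outside diameter, 44 tall, flat closed top 6 thick, blind bore 38 deep open at the bottom, 50 g. Bore either 25 wide (fits the pin) or 17 wide (too tight): cannot be told from outside. Origin: centre of the mouth rim (underside); z up, out of the closed top
- gauge: fixed gauge: round aluminium plate 72 across, 12 thick, with an upright steel pin of 21 diameter in its centre, 35 tall above the plate (top at 47), its top 4 chamfered to 13 diameter. Origin: centre of the plate's underside, on the bench. A cap that fits goes down until its rim sits on the plate; a tight one stops on the chamfer with its rim about 33 above the plate
- gauge_seat (a point): top face of the gauge plate, on the pin's axis, 12 above the bench
- holder: fixed wooden block 70 (x) x 90 (y) x 45 tall with a level letterbox slot 60 wide, 10 high (25 to 35 above the bench), 62 deep, closed at the back, opening on its -x face; the blade slides in along +x. Before the slot a steel rest bar 12 wide, 100 long, its top level with the slot floor, carries the handle. Origin: on the bench below slot_mouth
- slot_mouth (a point): centre of the slot's floor at its mouth; axes as the holder's: +x points into the slot, z up
- scraper: scraper, 90 g, first lying flat across the pine tray's rims (30 high): orange handle 80 long (x), 24 wide, 18 thick, then a steel neck 20 long, 20 wide, then a steel blade 60 long, 50 wide; neck and blade 3 thick, flush with the handle's underside. Origin: under the handle's middle, on the underside; +x towards the blade, z up; the centre of mass lies about 30 ahead of the origin
- blade_tip (a point): middle of the blade's front edge, 120 ahead of the scraper's origin, half-way through its thickness
- tray_pine: fixed pine-wood tray for caps that fit, 120 (x) x 190 (y) outside, 30 tall, walls and floor 5 thick; origin: centre of its underside
- tray_black: fixed black plastic tray for caps that do not fit, same size and origin as the pine one
- paint_tin: bystander: paint tin, 90 diameter, 100 tall, 0.9 kg; origin: centre of its underside
- brush: bystander: paint brush lying on the bench
- tape: bystander: roll of yellow tape, 90 outside diameter, 25 tall, lying flat

How it is judged:
By the outcome, as a careful person would: the job done as asked, in the order asked, and still so for the second after the job is handed in, with the robot touching nothing.
Of cap_a, cap_b, cap_c, cap_d, cap_e, cap_f only 4 to 5 are there at a start; the rules pass over those that are not, and their reading is None.
At some moment in a run one of cap_a, cap_b, cap_c, cap_d, cap_e, cap_f may be knocked a few centimetres aside while the robot is not near it.
Once in a run the grip may slacken for a moment while it holds something.
It also fails if it takes over 210 s, if anything falls off the work surface, if the arm or the gripper's body presses on something with over 40 N, if the wrist force passes 120 N, or if a joint passes its speed limit or range.

## Working session

There is one attempt and no reset: what is moved stays moved. The work goes in short steps, Python scripts to look and compute and a tool call to move; the robot and the scene stay as the last step left them, time stands still between calls to the robot, and variables do not carry over. Pictures are saved under pics/ and viewed, and the job is handed in when it is done.

Besides the shell and the picture viewer there is one more tool, called after "Emit:" as name(argument=value, ...) on one line, values as JSON. move_arm: Moves the arm, as the interface text tells. Its arguments: {"type":"object","properties":{"deltas":{"type":"array"},"gripper":{"type":"number"},"squeeze":{"type":"number"}},"required":["deltas"]}

```bash
ls; mkdir -p pics; cat > h.py <<'E'
import numpy as np, cv2
from scipy.spatial.transform import Rotation as R
from station import manip
def snap(n,f):
    s=manip.snapshot(n); cv2.imwrite('pics/'+f+'.png',cv2.cvtColor(s['img'],cv2.COLOR_RGB2BGR)); return s
def ray(s,u,v):
    f=s['img'].shape[0]/2/np.tan(np.radians(s['vertical_fov'])/2)
    d=np.array([(u-s['cx'])/f,(v-s['cy'])/f,1.]); return np.array(s['origin']),R.from_quat(s['orientation']).apply(d)
def onz(s,u,v,z):
    o,d=ray(s,u,v); return o+d*(z-o[2])/d[2]
def proj(s,p):
    f=s['img'].shape[0]/2/np.tan(np.radians(s['vertical_fov'])/2)
    c=R.from_quat(s['orientation']).inv().apply(np.array(p)-np.array(s['origin']))
    return c[0]/c[2]*f+s['cx'],c[1]/c[2]*f+s['cy']
E
python3 - <<'E'
from h import *
for n in ['side','top','wrist']:
    s=snap(n,n+'0'); print(n,s['vertical_fov'],s['cx'],s['cy'],s['origin'],s['orientation'])
st=manip.sense();print(st)
E
```

```text
pics
side 55.45618979637348 256.20145214783327 188.6540155087606 [0.18010758 0.60448707 0.57702047] [-0.22842548  0.85831093 -0.441104    0.12865225]
top 47.38283413534822 254.12299306043153 196.38104736099433 [ 0.43775075 -0.00950682  1.13230892] [-0.70150923  0.71073488 -0.02821253  0.04409976]
wrist 71.98941917473746 253.5104750693194 188.18117495496676 [ 0.24535238 -0.5796839   0.37275667] [ 0.78456735 -0.59797615 -0.09983232  0.13004657]
{'t': 0.15, 'q': array([-1.48150171e+00,  5.28254317e-01,  1.43361138e+00, -2.04055364e-05,
        1.18139752e+00, -1.78532566e-01]), 'qd': array([ 0.00038772, -0.00268073, -0.00398344, -0.00120291, -0.00095782,
        0.00018733]), 'tau': array([ 1.62622062e-03, -4.42744052e+01, -1.78277636e+01, -2.10094490e-04,
        5.57841500e-03,  2.82732685e-06]), 'tcp_pos': array([ 0.1653528 , -0.60217394,  0.23855629]), 'tool_rot': array([ 7.95186555e-01, -6.06364284e-01, -5.70666110e-04, -6.10024896e-04]), 'force': array([-0.74376705, -0.10021497, -0.13284845]), 'ft_torque': array([-0.01310951,  0.00162731,  0.0194003 ]), 'finger_gap': 0.9977784052576102}
```

View pics/top0.png

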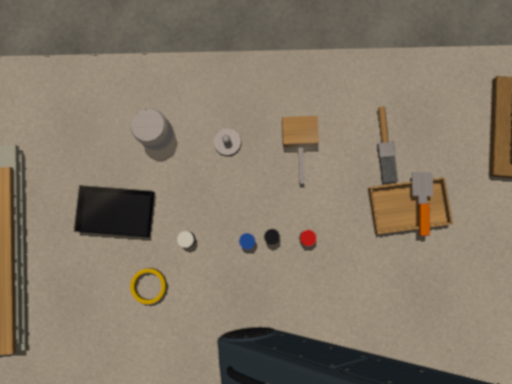

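View pics/side0.png

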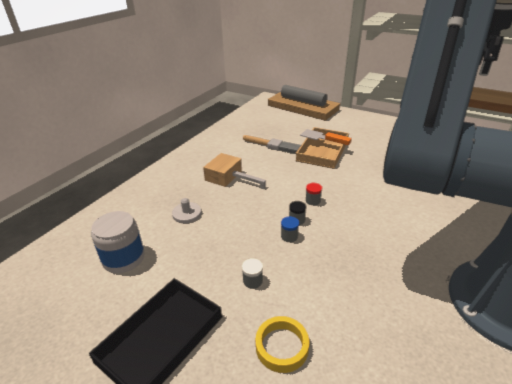

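View pics/wrist0.png

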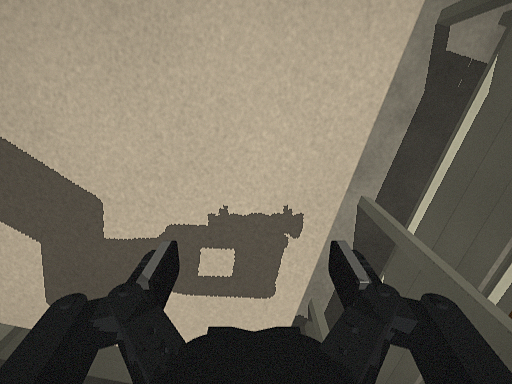

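The top view shows four caps: white (186,240), blue (248,242), black (272,237) and red (308,239). Yellow and green are absent. The gauge is at (228,142), the holder at (300,130), the scraper at (424,200) on the pine tray, and the black tray at (115,212). Next I'll measure all of these.

```bash
cat >> h.py <<'E'
def masks(img):
    h=cv2.cvtColor(img,cv2.COLOR_RGB2HSV).astype(int);H,S,V=h[...,0],h[...,1],h[...,2]
    return H,S,V
def blobs(m,amin=15):
    n,l,st,c=cv2.connectedComponentsWithStats(m.astype(np.uint8))
    return [(c[i],st[i],l==i) for i in range(1,n) if st[i,4]>=amin]
E
python3 - <<'E'
from h import *
s=manip.snapshot('top'); H,S,V=masks(s['img'])
M={'red':((H<6)|(H>174))&(S>180)&(V>90),'blue':(H>100)&(H<130)&(S>120)&(V>60),'orange':(H>=6)&(H<14)&(S>200)&(V>120),'dark':(V<45),'white':(S<40)&(V>170),'wood':(H>=8)&(H<20)&(S>115)&(S<200)&(V>90)}
for k,m in M.items():
    m=m.copy(); m[320:]=0; m[:60]=0
    for c,st,b in blobs(m,25):
        z={'red':.044,'blue':.044,'orange':.048,'dark':.044,'white':.044,'wood':.03}[k]
        r=cv2.minAreaRect(np.argwhere(b)[:,::-1].astype(np.float32))
        print(k,c.round(1),st,np.round(onz(s,*c,z),4), [np.round(x,1) for x in (r[0],r[1],r[2])])
im=cv2.cvtColor(s['img'],cv2.COLOR_RGB2BGR)
a=cv2.resize(im[95:250,355:465],None,fx=5,fy=5,interpolation=cv2.INTER_CUBIC)[:600]
b=cv2.resize(im[100:200,200:340],None,fx=5,fy=5,interpolation=cv2.INTER_CUBIC)
cv2.imwrite('pics/a1.png',cv2.resize(im[90:250,355:465],None,fx=3.7,fy=3.7,interpolation=cv2.INTER_CUBIC));cv2.imwrite('pics/b1.png',b)
E
```

```text
red [307.7 237.9] [301 231  15  15 182] [ 0.4448 -0.1168  0.044 ] [array([308., 238.]), array([14., 14.]), np.float64(90.0)]
blue [246.7 241. ] [240 234  15  15 179] [0.4389 0.0339 0.044 ] [array([247., 241.]), array([14., 14.]), np.float64(90.0)]
dark [114.9 212.2] [  75  187   79   51 3307] [0.5147 0.3642 0.044 ] [array([114.3, 211.6]), array([76. , 45.9]), np.float64(4.4)]
dark [271.6 236.8] [265 230  14  14 152] [ 0.4485 -0.0277  0.044 ] [array([271.5, 236.5]), array([13., 13.]), np.float64(90.0)]
white [184.5 238.8] [178 231  15  16 177] [0.4462 0.1886 0.044 ] [array([184.4, 238.8]), array([14.3, 14.3]), np.float64(63.4)]
wood [502.8 126.8] [ 494   77   18   99 1586] [ 0.7199 -0.6195  0.03  ] [array([502.5, 126. ]), array([98., 17.]), np.float64(90.0)]
wood [382.8 123.9] [379 107   9  35 209] [ 0.7327 -0.3168  0.03  ] [array([382.7, 124.1]), array([34.3,  6.3]), np.float64(83.7)]
wood [299.4 129.9] [282 116  36  29 926] [ 0.721  -0.1038  0.03  ] [array([299.5, 130. ]), array([27.3, 34.3]), np.float64(87.1)]
wood [  5.3 245.4] [   0  168   13  152 1753] [0.4351 0.6476 0.03  ] [array([  6. , 243.5]), array([151.,  12.]), np.float64(90.0)]
wood [437.7 207.1] [419 178  33  58 720] [ 0.5176 -0.4445  0.03  ] [array([434.8, 206.5]), array([56.6, 31.5]), np.float64(88.2)]
wood [393.6 208.9] [ 370  182   50   52 1898] [ 0.5146 -0.3347  0.03  ] [array([394.3, 207.6]), array([49.6, 43.2]), np.float64(81.6)]
```

View pics/a1.png

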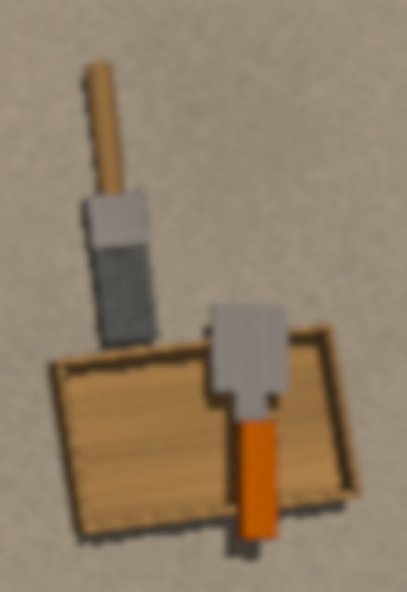

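View pics/b1.png

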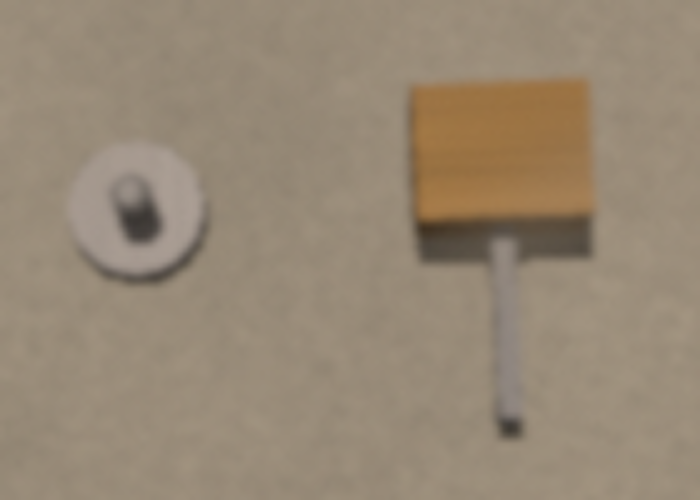

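```bash
cat >> h.py <<'E'
def toolyaw(st):  # world angle of tool x (deg)
    x=R.from_quat(st['tool_rot']).apply([1,0,0]); return np.degrees(np.arctan2(x[1],x[0]))
def delta(p,yaw=None):
    st=manip.sense(); r=R.from_quat(st['tool_rot'])
    d=r.inv().apply(np.array(p)-st['tcp_pos']); y=toolyaw(st)
    t=0 if yaw is None else -((yaw-y+90)%180-90)   # tool z down
    print('t',round(st['t'],2),'tcp',st['tcp_pos'].round(4),'yaw',round(y,2),'q6',round(st['q'][5],2),'gap',round(st['finger_gap'],3),'F',st['force'].round(1))
    print('delta mm',(d*1000).round(1),'turn',round(t,2))
E
python3 - <<'E'
from h import *
s=manip.snapshot('top')
c=lambda x,y:(x/3.7+355-.5,y/3.7+90-.5)
for n,p,z in [('hFL',(240,420),.048),('hFR',(277,420),.048),('hBR',(277,539),.048),('hBL',(243,538),.048),('bFL',(210,305),.033),('bFR',(287,305),.033),('bRR',(285,392),.033),('bRL',(211,390),.033),
  ('tTL',(52,363),.03),('tTR',(330,325),.03),('tBR',(357,493),.03),('tBL',(79,533),.03)]:
    print(n,onz(s,*c(*p),z).round(4))
c=lambda x,y:(x/5+200-.4,y/5+100-.4)
for n,p,z in [('hTL',(411,86),.045),('hTR',(590,79),.045),('hBR',(593,216),.045),('hBL',(418,222),.045),('barF',(504,237),.025),('barE',(511,418),.025),('plate',(138,209),.012),('pintop',(130,190),.047)]:
    print(n,onz(s,*c(*p),z).round(4))
delta([.52,-.41,.2],-90)
E
```

```text
hFL [ 0.527  -0.3932  0.048 ]
hFR [ 0.5267 -0.4176  0.048 ]
hBR [ 0.4477 -0.4135  0.048 ]
hBL [ 0.4487 -0.3912  0.048 ]
bFL [ 0.6071 -0.3822  0.033 ]
bFR [ 0.6063 -0.4341  0.033 ]
bRR [ 0.5468 -0.4296  0.033 ]
bRL [ 0.5489 -0.38    0.033 ]
tTL [ 0.5692 -0.2744  0.03  ]
tTR [ 0.5925 -0.4635  0.03  ]
tBR [ 0.4781 -0.4752  0.03  ]
tBL [ 0.4535 -0.2881  0.03  ]
hTL [ 0.7519 -0.0585  0.045 ]
hTR [ 0.7539 -0.1493  0.045 ]
hBR [ 0.6831 -0.1489  0.045 ]
hBL [ 0.6815 -0.0607  0.045 ]
barF [ 0.6774 -0.1056  0.025 ]
barE [ 0.5836 -0.1071  0.025 ]
plate [0.6983 0.0836 0.012 ]
pintop [0.7    0.0847 0.047 ]
t 0.25 tcp [ 0.1654 -0.6024  0.2388] yaw -74.66 q6 -0.18 gap 0.998 F [ 0.1 -0.4 -0.3]
delta mm [ -91.6 -392.9   39. ] turn 15.34
```

Emit:
move_arm(deltas=[[[-0.092,-0.34,0.03,15],[-0.092,-0.34,0.03,15],[-0.092,-0.34,0.03,15],[-0.092,-0.34,0.03,15],[-0.092,-0.34,0.03,15],[-0.092,-0.34,0.03,15],[-0.092,-0.34,0.03,15],[-0.092,-0.34,0.03,15],[-0.092,-0.34,0.03,15],[-0.092,-0.34,0.03,15],[-0.092,-0.34,0.03,15]]], gripper=1)

```text
t: 1.17
tcp_pos: [0.4699, -0.4225, 0.2086]
tool_rot: [0.71, -0.704, -0.001, -0.0]
force: [1.0, -0.2, -0.3]
finger_gap: 1.001
```

```bash
python3 - <<'E'
from h import *
delta([.5136,-.4046,.2],-92)
s=snap('wrist','w1')
print(proj(s,[.4876,-.4039,.048]),proj(s,[.6067,-.408,.033]))
E
```

```text
t 1.17 tcp [ 0.4699 -0.4225  0.2086] yaw -89.47 q6 0.65 gap 1.001 F [ 1.  -0.2 -0.3]
delta mm [-17.5 -43.9   8.6] turn 2.53
(np.float64(237.75979181465624), np.float64(158.254209040538)) (np.float64(241.39953627475614), np.float64(42.92563101746185))
```

View pics/w1.png

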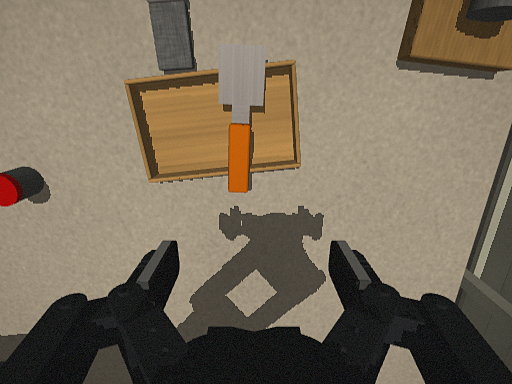

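The wrist view shows the orange handle from (240,123) to (239,191), with the blade front at about (243,45). This agrees with the top-view estimate to within a few pixels. I'll refine it from here.

```bash
python3 - <<'E'
from h import *
s=manip.snapshot('wrist');H,S,V=masks(s['img'])
m=(H>=5)&(H<16)&(S>210)&(V>120)
b=max(blobs(m),key=lambda b:b[1][4]); print(b[1])
for v in (126,140,155,170,185):
    u=np.where(b[2][v])[0]; print(v,u.min(),u.max(),onz(s,u.min()-.5,v,.048).round(4),onz(s,u.max()+.5,v,.048).round(4))
for p in [(219,44),(267,46),(219,105),(264,107)]: print(onz(s,*p,.033).round(4))
for p,n in [((126,81),'TL'),((296,61),'TR'),((300,166),'BR'),((150,181),'BL')]: print(n,onz(s,*p,.03).round(4))
E
```

```text
[ 228  123   21   68 1359]
126 228 248 [ 0.5224 -0.3941  0.048 ] [ 0.5225 -0.4171  0.048 ]
140 228 248 [ 0.5071 -0.3938  0.048 ] [ 0.5073 -0.4171  0.048 ]
155 228 247 [ 0.4903 -0.3934  0.048 ] [ 0.4904 -0.416   0.048 ]
170 228 247 [ 0.4727 -0.3929  0.048 ] [ 0.4729 -0.416   0.048 ]
185 228 246 [ 0.4545 -0.3925  0.048 ] [ 0.4547 -0.4148  0.048 ]
[ 0.6046 -0.3859  0.033 ]
[ 0.6031 -0.436   0.033 ]
[ 0.5438 -0.3837  0.033 ]
[ 0.542  -0.4341  0.033 ]
TL [ 0.5681 -0.282   0.03  ]
TR [ 0.5894 -0.4677  0.03  ]
BR [ 0.4736 -0.4795  0.03  ]
BL [ 0.4531 -0.2947  0.03  ]
```

Emit:
move_arm(deltas=[[[-0.017,-0.043,0.1,2.5],[-0.017,-0.043,0.1,2.5],[-0.017,-0.043,0.1,2.5],[-0.017,-0.043,0.1,2.5],[-0.017,-0.043,0.12,2.5],[-0.017,-0.043,0.14,2.5],[-0.017,-0.043,0.16,2.5],[-0.017,-0.043,0.181,2.5],[-0.017,-0.043,0.181,2.5],[-0.017,-0.043,0.181,2.5]]], gripper=0.6)

```text
t: 2.1
tcp_pos: [0.5098, -0.4079, 0.0285]
tool_rot: [-0.693, 0.721, 0.001, -0.0]
force: [0.0, 0.9, 0.3]
finger_gap: 0.602
```

```bash
python3 - <<'E'
from h import *
delta([.513,-.4055,.027],-92)
snap('wrist','w2')
E
```

```text
t 2.1 tcp [ 0.5098 -0.4079  0.0285] yaw -92.28 q6 0.77 gap 0.602 F [0.  0.9 0.3]
delta mm [-2.5 -3.1  1.5] turn -0.28
```

View pics/w2.png

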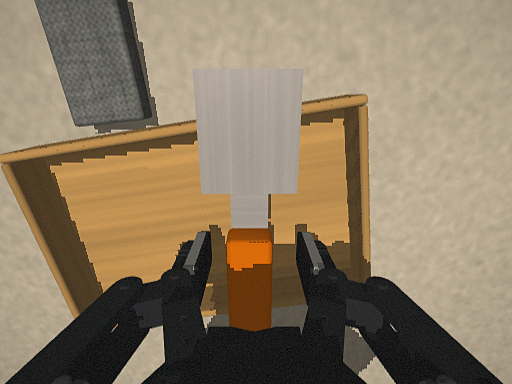

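The handle sits between the pads, slightly left of centre, and the blade is aligned. I'll close now.

Emit:
move_arm(deltas=[[[-0.002,-0.003,0.001,0],[-0.002,-0.003,0.001,0],[-0.002,-0.003,0.001,0],[-0.002,-0.003,0.001,0],[-0.002,-0.003,0.001,0],[-0.002,-0.003,0.001,0],[-0.002,-0.003,0.001,0],[-0.002,-0.003,0.001,0],[-0.002,-0.003,0.001,0]]], gripper=0, squeeze=70)

```text
t: 2.9
tcp_pos: [0.515, -0.4079, 0.031]
tool_rot: [-0.693, 0.721, -0.003, -0.0]
force: [-0.2, -0.4, 6.1]
finger_gap: 0.265
```

```bash
python3 - <<'E'
from h import *
delta([.513,-.4055,.12],-92)
E
```

```text
t 2.9 tcp [ 0.515  -0.4079  0.031 ] yaw -92.24 q6 0.77 gap 0.265 F [-0.2 -0.4  6.1]
delta mm [ -2.    1.8 -89. ] turn -0.24
```

Emit:
move_arm(deltas=[[[0,0,-0.02,0],[0,0,-0.04,0],[0,0,-0.06,0],[0,0,-0.08,0],[0,0,-0.1,0],[0,0,-0.1,0],[0,0,-0.1,0],[0,0,-0.1,0]]])

```text
t: 3.57
tcp_pos: [0.5141, -0.4068, 0.1301]
tool_rot: [-0.693, 0.721, -0.002, -0.0]
force: [0.5, 0.5, -1.9]
finger_gap: 0.266
```

```bash
python3 - <<'E'
from h import *
delta([.513,-.4055,.12],-92)
snap('wrist','w3');snap('side','s3')
E
```

```text
t 3.57 tcp [ 0.5141 -0.4068  0.1301] yaw -92.23 q6 0.77 gap 0.266 F [ 0.5  0.5 -1.9]
delta mm [-1.2  1.2 10.1] turn -0.23
```

View pics/w3.png

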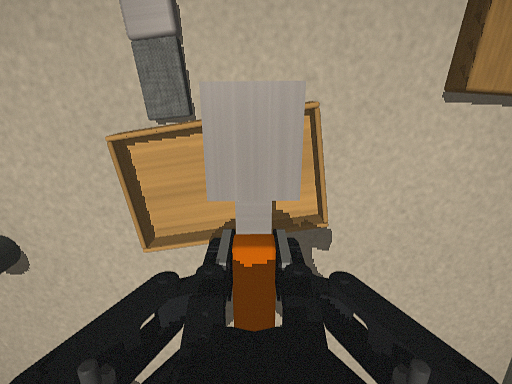

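View pics/s3.png

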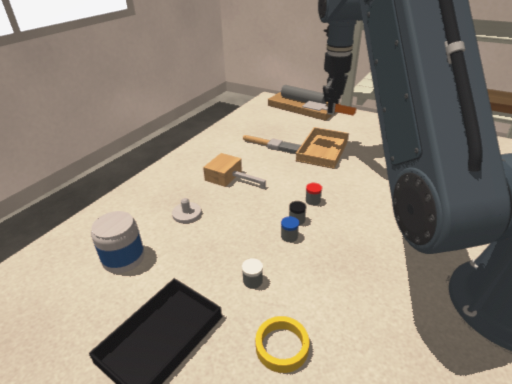

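```bash
cat > blade.py <<'E'
from h import *
def blade(name='wb'):
    s=snap('wrist',name);st=manip.sense()
    g=cv2.cvtColor(s['img'],cv2.COLOR_RGB2GRAY).astype(float)
    H,S,V=masks(s['img'])
    m=((S<28)&(V>110)).astype(np.uint8); m[:, :150]=0; m[:,370:]=0
    b=max(blobs(m),key=lambda b:b[1][4]); mm=b[2]
    r=R.from_quat(st['tool_rot'])
    rows=np.where(mm.sum(1)>85)[0]; v0,v1=rows.min(),rows.max(); print('rows',v0,v1)
    f=192/np.tan(np.radians(s['vertical_fov'])/2)
    P=[]
    for v in np.linspace(v0+4,v1-6,12).astype(int):
        u=np.where(mm[v])[0]; w=u.max()-u.min()+1; P.append((v,u.min()-.5,u.max()+.5,w))
    P=np.array(P); a=np.polyfit(P[:,0],P[:,3],1);l=np.polyfit(P[:,0],P[:,1],1);rr=np.polyfit(P[:,0],P[:,2],1)
    out=[]
    for n,v in (('front',v0-.5),('rear',v1+.5)):
        w=np.polyval(a,v);z=.05*f/w;uc=(np.polyval(l,v)+np.polyval(rr,v))/2
        o,d=ray(s,uc,v);p=o+d*z; out.append(p)
        print(n,v,'w',w.round(1),'world',p.round(4),'tool',r.inv().apply(p-st['tcp_pos']).round(4))
    d=out[0]-out[1];print('len',np.linalg.norm(d).round(4),'pitch',np.degrees(np.arctan2(d[2],np.hypot(d[0],d[1]))).round(1),'yaw',np.degrees(np.arctan2(d[1],d[0])).round(2))
    return s,st,out
if __name__=='__main__': blade()
E
python3 blade.py
```

```text
Traceback (most recent call last):
  File "blade.py", line 22, in <module>
    if __name__=='__main__': blade()
                             ~~~~~^^
  File "blade.py", line 9, in blade
    rows=np.where(mm.sum(1)>85)[0]; v0,v1=rows.min(),rows.max(); print('rows',v0,v1)
                                          ~~~~~~~~^^
ValueError: zero-size array to reduction operation minimum which has no identity
```

```bash
python3 - <<'E'
from h import *
im=cv2.cvtColor(cv2.imread('pics/wb.png'),cv2.COLOR_BGR2RGB);H,S,V=masks(im)
for p in [(100,250),(150,220),(190,290),(190,250),(60,250),(150,330),(150,170)]: print(p,H[p],S[p],V[p])
E
sed -i 's/(S<28)&(V>110)/(S<SS)\&(V>VV)/; s/^def blade/SS,VV=35,100\ndef blade/' blade.py
```

```text
(100, 250) 13 28 163
(150, 220) 18 30 151
(190, 290) 17 32 152
(190, 250) 18 26 148
(60, 250) 21 51 170
(150, 330) 19 52 168
(150, 170) 18 147 179
```

```bash
sed -i 's/SS,VV=35/SS,VV=41/' blade.py; python3 blade.py
```

```text
rows 81 199
front 80.5 w 107.0 world [ 0.6045 -0.409   0.1304] tool [-0.0013 -0.0905 -0.0009]
rear 199.5 w 91.7 world [ 0.5443 -0.4071  0.1291] tool [-0.0009 -0.0303  0.0003]
len 0.0602 pitch 1.2 yaw -1.83
```

The blade is held straight: pitch about 1°, and the measured blade length of 60.2 mm matches the real one. Next I'll move in front of the holder.

```bash
python3 - <<'E'
from h import *
delta([.54,-.105,.13],-89.3)
E
```

```text
t 3.77 tcp [ 0.514  -0.4068  0.1293] yaw -92.24 q6 0.77 gap 0.269 F [ 0.4  0.2 -1.3]
delta mm [-302.6  -14.2   -1.3] turn -2.94
```

Emit:
move_arm(deltas=[[[-0.02,-0.001,-0.002,-0.3],[-0.05,-0.002,-0.002,-0.6],[-0.08,-0.004,-0.002,-1],[-0.11,-0.005,-0.002,-1.3],[-0.14,-0.007,-0.002,-1.6],[-0.17,-0.008,-0.002,-1.9],[-0.2,-0.01,-0.002,-2.2],[-0.23,-0.011,-0.002,-2.5],[-0.26,-0.012,-0.002,-2.7],[-0.285,-0.013,-0.002,-2.9],[-0.303,-0.014,-0.002,-2.9],[-0.303,-0.014,-0.002,-2.9],[-0.303,-0.014,-0.002,-2.9]]])

```text
t: 4.85
tcp_pos: [0.5397, -0.1036, 0.1302]
tool_rot: [0.712, -0.702, 0.001, 0.001]
force: [0.4, 0.7, -1.4]
finger_gap: 0.275
```

```bash
python3 - <<'E'
from h import *
delta([.54,-.105,.13],-89.3)
s=snap('wrist','w4')
E
```

```text
t 4.85 tcp [ 0.5397 -0.1036  0.1302] yaw -89.2 q6 1.17 gap 0.275 F [ 0.4  0.7 -1.4]
delta mm [ 1.4 -0.3  0.2] turn 0.1
```

View pics/w4.png

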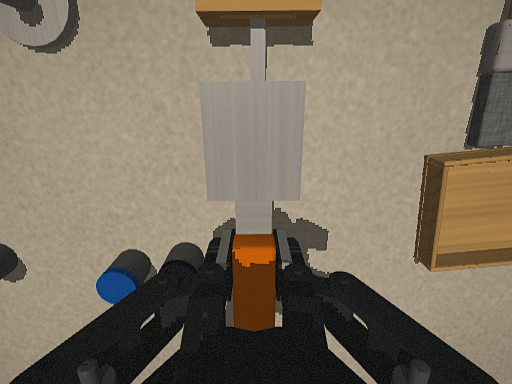

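```bash
python3 - <<'E'
from h import *
s=manip.snapshot('wrist')
for p,z in [((197,11),.045),((320.5,10),.045),((251,24),.025),((265,24),.025),((252,76),.025),((266,76),.025)]: print(p,onz(s,*p,z).round(4))
E
python3 blade.py
```

```text
(197, 11) [ 0.6811 -0.0623  0.045 ]
(320.5, 10) [ 0.6829 -0.1505  0.045 ]
(251, 24) [ 0.6782 -0.1008  0.025 ]
(265, 24) [ 0.6783 -0.1119  0.025 ]
(252, 76) [ 0.6402 -0.102   0.025 ]
(266, 76) [ 0.6404 -0.1137  0.025 ]
rows 81 200
front 80.5 w 107.6 world [ 0.6306 -0.1032  0.1324] tool [-0.0015 -0.0906 -0.0018]
rear 200.5 w 92.6 world [ 0.5705 -0.1042  0.1318] tool [-0.0011 -0.0305 -0.0013]
len 0.0601 pitch 0.6 yaw 0.98
```

Emit:
move_arm(deltas=[[[0.004,0,0.02,0],[0.004,0,0.04,0],[0.004,0,0.06,0],[0.004,0,0.08,0],[0.004,0,0.09,0],[0.004,0,0.1,0],[0.004,0,0.1,0],[0.004,0,0.1,0]]])

```text
t: 5.67
tcp_pos: [0.5403, -0.1104, 0.0304]
tool_rot: [0.711, -0.704, 0.001, 0.0]
force: [0.9, 0.8, -1.0]
finger_gap: 0.265
```

```bash
python3 blade.py; python3 - <<'E'
from h import *
delta([.6535,-.107,.030],-89)
s=snap('side','s4')
cv2.imwrite('pics/s4c.png',cv2.resize(cv2.imread('pics/s4.png')[130:230,170:320],None,fx=5,fy=5,interpolation=cv2.INTER_CUBIC))
E
```

```text
rows 81 200
front 80.5 w 107.5 world [ 0.6309 -0.1083  0.0323] tool [-0.0011 -0.0902 -0.0011]
rear 200.5 w 92.4 world [ 0.5707 -0.1094  0.0316] tool [-0.0007 -0.03   -0.0006]
len 0.0602 pitch 0.6 yaw 1.0
t 5.72 tcp [ 0.5407 -0.1104  0.031 ] yaw -89.42 q6 1.16 gap 0.263 F [ 0.3 -0.6 -1.6]
delta mm [  -2.2 -112.8    1.2] turn -0.42
```

View pics/s4c.png

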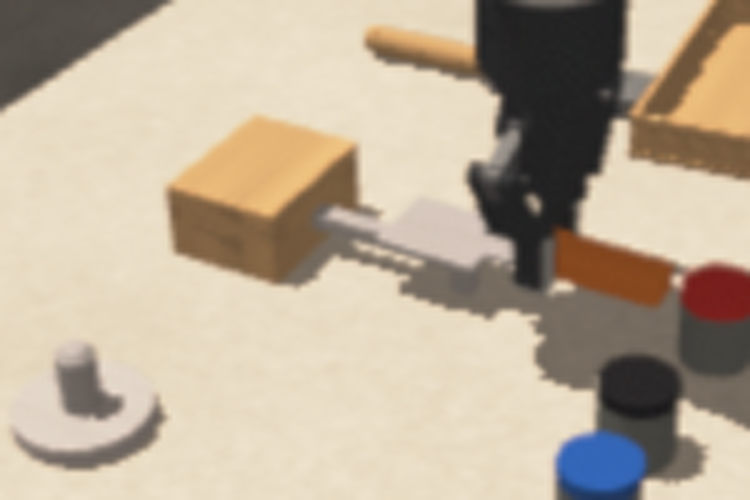

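View pics/wb.png

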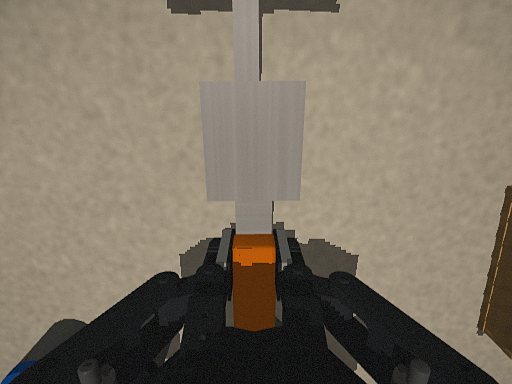

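Emit:
move_arm(deltas=[[[-0.0025,-0.01,0.001,0.3],[-0.0025,-0.02,0.001,0.3],[-0.0026,-0.03,0.001,0.3],[-0.0026,-0.04,0.001,0.3],[-0.0027,-0.048,0.001,0.3],[-0.0027,-0.056,0.001,0.3],[-0.0028,-0.064,0.001,0.3],[-0.0028,-0.072,0.001,0.3],[-0.0028,-0.08,0.001,0.3],[-0.0028,-0.08,0.001,0.3]]])

```text
t: 6.6
tcp_pos: [0.6233, -0.1071, 0.0308]
tool_rot: [0.709, -0.705, 0.004, -0.001]
force: [-0.2, -0.2, -0.6]
finger_gap: 0.266
```

```bash
python3 - <<'E'
from h import *
delta([.6535,-.107,.030],-89)
s=snap('wrist','w5')
E
```

```text
t 6.6 tcp [ 0.6233 -0.1071  0.0308] yaw -89.69 q6 1.22 gap 0.266 F [-0.2 -0.2 -0.6]
delta mm [  0.1 -30.2   1. ] turn -0.69
```

View pics/w5.png

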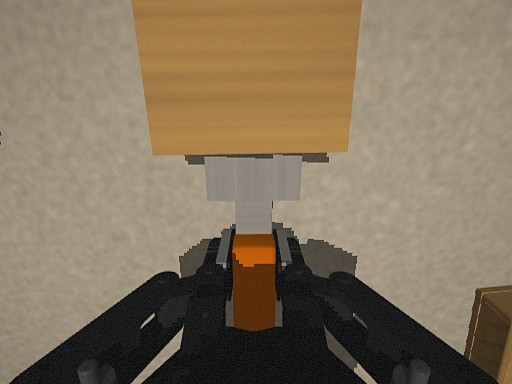

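Emit:
move_arm(deltas=[[[0,-0.005,0,-0.7],[0,-0.01,0,-0.7],[0.0003,-0.015,0,-0.7],[0.0003,-0.02,0,-0.7],[0.0003,-0.024,0,-0.7],[0.0003,-0.027,0,-0.7],[0.0003,-0.029,0,-0.7],[0.0003,-0.03,0,-0.7],[0.0003,-0.03,0,-0.7]]])

```text
t: 7.4
tcp_pos: [0.6521, -0.1069, 0.0307]
tool_rot: [0.713, -0.701, 0.003, -0.0]
force: [0.0, 0.1, -1.5]
finger_gap: 0.266
```

```bash
python3 - <<'E'
from h import *
delta([.6535,-.107,.030],-89)
s=snap('wrist','w6')
E
```

```text
t 7.4 tcp [ 0.6521 -0.1069  0.0307] yaw -88.98 q6 1.22 gap 0.266 F [ 0.   0.1 -1.5]
delta mm [ 0.1 -1.4  0.7] turn 0.02
```

View pics/w6.png

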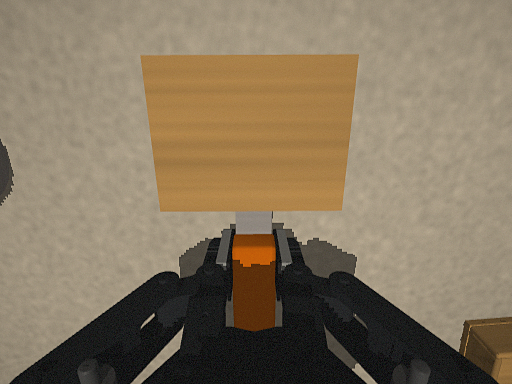

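Emit:
move_arm(deltas=[[[0,-0.001,0,0],[0,-0.002,0,0],[0,-0.003,0,0],[0,-0.003,0,0]]])

```text
t: 7.78
tcp_pos: [0.6534, -0.1067, 0.0304]
tool_rot: [0.713, -0.701, 0.001, 0.001]
force: [-3.7, -0.5, 0.6]
finger_gap: 0.267
```

```bash
python3 - <<'E'
from h import *
delta([.6535,-.107,.030],-89)
E
```

```text
t 7.78 tcp [ 0.6534 -0.1067  0.0304] yaw -88.99 q6 1.23 gap 0.267 F [-3.7 -0.5  0.6]
delta mm [ 0.3 -0.1  0.4] turn 0.01
```

Emit:
move_arm(deltas=[[[0,-0.002,0.001,0],[0,-0.003,0.002,0],[0,-0.003,0.002,0]]])

```text
t: 8.03
tcp_pos: [0.6534, -0.1061, 0.0275]
tool_rot: [0.713, -0.701, -0.002, 0.003]
force: [-5.8, -0.1, 1.2]
finger_gap: 0.264
```

```bash
python3 - <<'E'
from h import *
delta([.6535,-.107,.027],-89)
E
```

```text
t 8.03 tcp [ 0.6534 -0.1061  0.0275] yaw -88.98 q6 1.23 gap 0.264 F [-5.8 -0.1  1.2]
delta mm [ 0.9 -0.1  0.5] turn 0.02
```

Emit:
move_arm(deltas=[[[0,0,0.001,0],[0,0,0.001,0],[0,0,0.001,0],[0,0,0.001,0],[0,0,0.001,0],[0,0,-0.01,0],[0,0,-0.03,0],[0,0,-0.06,0],[0,0.0,-0.1,0],[0,0.0,-0.13,0],[0,0.0,-0.16,0],[0,0.0,-0.16,0]]], gripper=0.5)

```text
t: 9.03
tcp_pos: [0.6589, -0.1071, 0.1963]
tool_rot: [0.713, -0.701, 0.005, -0.001]
force: [0.7, -1.5, -0.6]
finger_gap: 0.499
```

```bash
python3 - <<'E'
from h import *
delta([.55,-.107,.2],-89)
s=snap('wrist','w7');snap('side','s7');snap('top','t7')
E
```

```text
t 9.03 tcp [ 0.6589 -0.1071  0.1963] yaw -88.97 q6 1.23 gap 0.499 F [ 0.7 -1.5 -0.6]
delta mm [ -2.  108.8  -4.6] turn 0.03
```

View pics/w7.png

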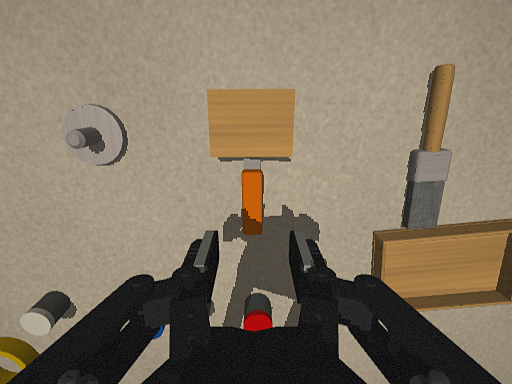

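View pics/s7.png

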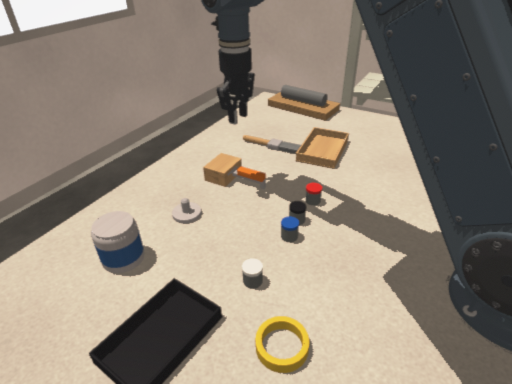

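```bash
python3 - <<'E'
from h import *
s=manip.snapshot('wrist')
for p,z in [((252,157.5),.045),((252,170),.043),((252,235),.043)]: print(p,onz(s,*p,z).round(4))
im=cv2.imread('pics/w7.png');cv2.imwrite('pics/g7.png',cv2.resize(im[90:180,50:140],None,fx=6,fy=6,interpolation=cv2.INTER_CUBIC))
cv2.imwrite('pics/h7.png',cv2.resize(im[145:245,210:300],None,fx=6,fy=6,interpolation=cv2.INTER_CUBIC))
E
```

```text
(252, 157.5) [ 0.6761 -0.1037  0.045 ]
(252, 170) [ 0.6618 -0.1039  0.043 ]
(252, 235) [ 0.5817 -0.1052  0.043 ]
```

View pics/g7.png

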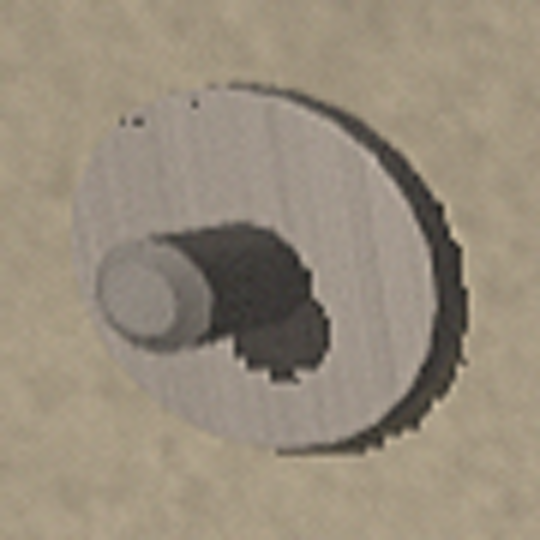

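View pics/h7.png

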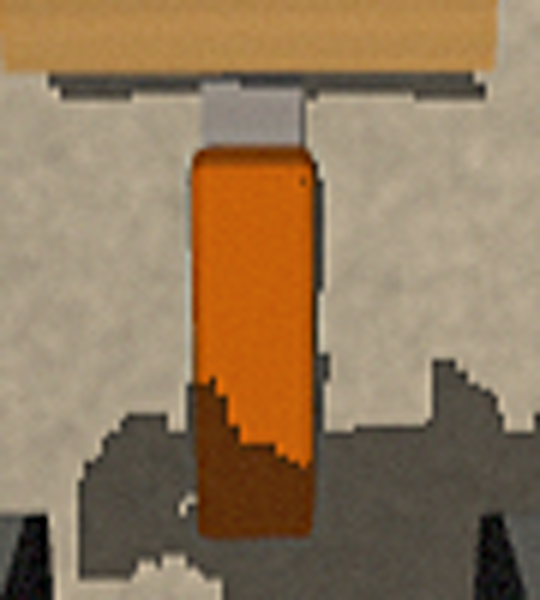

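The scraper is home: the back wall pushed back with about 6 N, the neck has vanished 2 mm into the slot, and the handle front sits about 16 mm from the mouth. The wrist view also shows the pin top at (73,139). Next is the white cap.

```bash
python3 - <<'E'
from h import *
s=manip.snapshot('wrist')
print(onz(s,72.8,138.8,.047).round(4),onz(s,92.5,134.5,.012).round(4))
s=manip.snapshot('side')
im=cv2.cvtColor(s['img'],cv2.COLOR_RGB2BGR)
cv2.imwrite('pics/g8.png',cv2.resize(im[185:235,160:215],None,fx=10,fy=10,interpolation=cv2.INTER_CUBIC))
s=manip.snapshot('top')
m=s['img'].max(2)<45; m[300:]=0; m[:,200:]=0
b=max(blobs(m),key=lambda b:b[1][4])[2]
r=cv2.minAreaRect(np.argwhere(b)[:,::-1].astype(np.float32)); print(r,[onz(s,*q,.03).round(4).tolist() for q in cv2.boxPoints(r)])
delta([.446,.15,.2],0)
E
```

```text
[0.6922 0.0813 0.047 ] [0.6917 0.0812 0.012 ]
((114.36424255371094, 210.1466064453125), (34.78976058959961, 81.6998291015625), 80.96051788330078) [[0.55, 0.4821, 0.03], [0.58, 0.2751, 0.03], [0.4922, 0.2602, 0.03], [0.4623, 0.4654, 0.03]]
t 9.38 tcp [ 0.6534 -0.1056  0.1858] yaw -88.98 q6 1.23 gap 0.502 F [ 1.2 -0.2  0.1]
delta mm [-259.2  203.   -12.2] turn -88.98
```

View pics/g8.png

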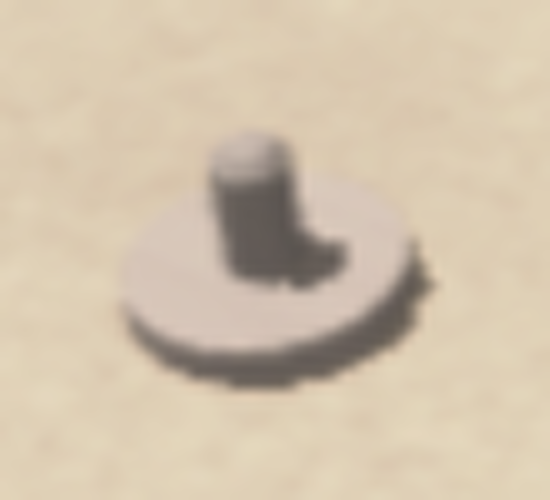

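```bash
python3 - <<'E'
from h import *
s=manip.snapshot('side')
print('side',onz(s,184.4,199.6,.047).round(4),onz(s,186.1,210.8,.012).round(4))
s=snap('wrist','w9');H,S,V=masks(s['img'])
im=cv2.imread('pics/w9.png');cv2.imwrite('pics/g9.png',cv2.resize(im[80:200,40:160],None,fx=5,fy=5,interpolation=cv2.INTER_CUBIC))
E
```

```text
side [0.697  0.0873 0.047 ] [0.6975 0.0873 0.012 ]
```

View pics/g9.png

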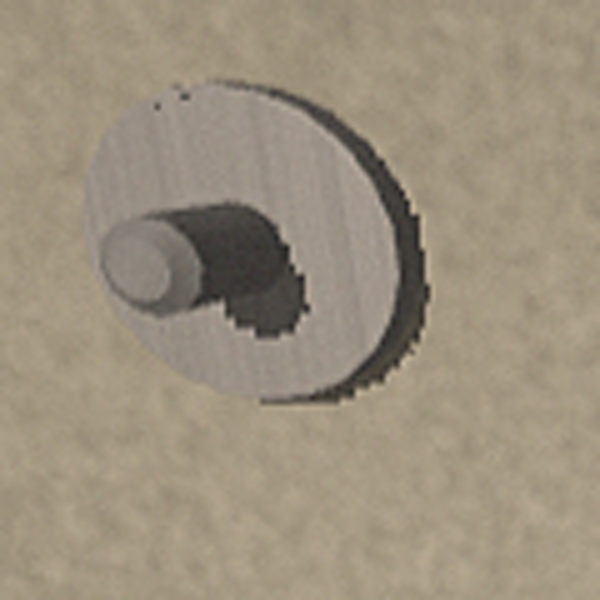

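```bash
python3 - <<'E'
from h import *
s=manip.snapshot('wrist')
print(onz(s,66.6,132.2,.047).round(4),onz(s,87.8,128.,.012).round(4))
delta([.446,.15,.2],0)
E
```

```text
[0.6989 0.0855 0.047 ] [0.6991 0.0846 0.012 ]
t 9.53 tcp [ 0.6539 -0.1058  0.1863] yaw -88.98 q6 1.23 gap 0.501 F [-0.4  0.3  0.2]
delta mm [-259.4  203.5  -12. ] turn -88.98
```

Emit:
move_arm(deltas=[[[-0.04,0.03,-0.015,-7],[-0.08,0.06,-0.015,-14],[-0.11,0.085,-0.015,-21],[-0.14,0.11,-0.015,-28],[-0.17,0.13,-0.015,-35],[-0.2,0.15,-0.015,-42],[-0.22,0.17,-0.015,-49],[-0.24,0.185,-0.015,-56],[-0.259,0.203,-0.015,-63],[-0.259,0.203,-0.015,-70],[-0.259,0.203,-0.015,-77],[-0.259,0.203,-0.015,-84],[-0.259,0.203,-0.015,-89],[-0.259,0.203,-0.015,-89],[-0.259,0.203,-0.015,-89],[-0.259,0.203,-0.015,-89]]], gripper=0.7)

```text
t: 10.87
tcp_pos: [0.4466, 0.1495, 0.2028]
tool_rot: [1.0, -0.001, -0.004, 0.0]
force: [0.3, -0.4, 0.1]
finger_gap: 0.703
```

```bash
cat >> h.py <<'E'
def captop(s,color,z=.044,ignore=None):
    H,S,V=masks(s['img'])
    m={'red':((H<6)|(H>174))&(S>180)&(V>50),'blue':(H>100)&(H<130)&(S>120)&(V>40),'black':(V<34),'white':(S<32)&(V>140)}[color].copy()
    if ignore is not None: m=m&~ignore
    out=[]
    for c,st,b in blobs(m,60):
        cs,_=cv2.findContours(b.astype(np.uint8),cv2.RETR_EXTERNAL,cv2.CHAIN_APPROX_NONE)
        (u,v),r=cv2.minEnclosingCircle(cs[0]); out.append((st.tolist(),onz(s,st[0]+st[2]/2-.5,st[1]+st[3]/2-.5,z).round(4),onz(s,*c,z).round(4)))
    return out
E
python3 - <<'E'
from h import *
s=snap('wrist','w10'); print(captop(s,'white'))
s=manip.snapshot('top'); print([x for x in captop(s,'white') if x[0][4]<300])
delta([.446,.188,.12],0)
E
```

```text
[]
[([380, 143, 15, 13, 161], array([ 0.6645, -0.3208,  0.044 ]), array([ 0.6642, -0.32  ,  0.044 ]))]
t 10.97 tcp [0.4465 0.1495 0.2028] yaw -0.06 q6 0.09 gap 0.698 F [-0.1  0.3  0.9]
delta mm [  0.1 -38.5  82.8] turn -0.06
```

View pics/w10.png

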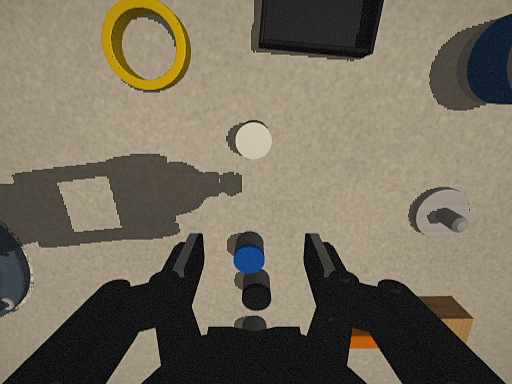

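```bash
sed -i "s/'white':(S<32)&(V>140)/'white':(V>178)\&(S<60)/" h.py; python3 - <<'E'
from h import *
s=manip.snapshot('wrist');H,S,V=masks(s['img']);print(S[140,253],V[140,253],V[180,253],S[180,253]); print(captop(s,'white'))
s=manip.snapshot('top'); print([x for x in captop(s,'white') if x[0][4]<300])
delta([.446,.188,.12],0)
E
```

```text
35 205 168 53
[([236, 123, 36, 37, 1045], array([0.4448, 0.188 , 0.044 ]), array([0.4446, 0.1882, 0.044 ]))]
[]
t 11.07 tcp [0.4465 0.1495 0.2029] yaw -0.03 q6 0.09 gap 0.699 F [-0.4 -0.2  0.2]
delta mm [  0.2 -38.5  82.9] turn -0.03
```

Emit:
move_arm(deltas=[[[-0.001,-0.039,0.03,0],[-0.001,-0.039,0.06,0],[-0.001,-0.039,0.09,0],[-0.001,-0.039,0.12,0],[-0.001,-0.039,0.14,0],[-0.001,-0.039,0.16,0],[-0.001,-0.039,0.175,0],[-0.001,-0.039,0.183,0],[-0.001,-0.039,0.183,0],[-0.001,-0.039,0.183,0]]])

```text
t: 11.9
tcp_pos: [0.4441, 0.1884, 0.0199]
tool_rot: [1.0, -0.0, -0.004, 0.0]
force: [-0.1, -0.1, -0.2]
finger_gap: 0.7
```

```bash
python3 - <<'E'
from h import *
delta([.445,.188,.019],0)
s=snap('wrist','w11')
E
```

```text
t 11.9 tcp [0.4441 0.1884 0.0199] yaw -0.05 q6 0.17 gap 0.7 F [-0.1 -0.1 -0.2]
delta mm [0.9 0.4 0.9] turn -0.05
```

View pics/w11.png

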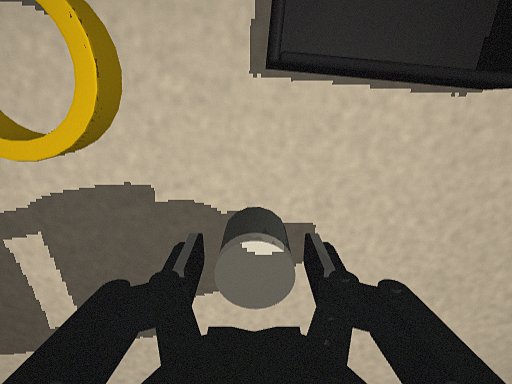

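Emit:
move_arm(deltas=[[[0.0,0,0.0,0],[0.0,0,0.0,0],[0.0,0,0.0,0],[0.0,0,0.0,0],[0.0,0,0.0,0],[0,0,-0.01,0],[0,0,-0.03,0],[0,0,-0.06,0],[0,0,-0.1,0],[0,0,-0.1,0],[0,0,-0.1,0]]], gripper=0, squeeze=60)

```text
t: 12.87
tcp_pos: [0.447, 0.1889, 0.1233]
tool_rot: [1.0, -0.0, -0.0, -0.0]
force: [-0.2, -0.3, -1.2]
finger_gap: 0.455
```

```bash
python3 - <<'E'
from h import *
delta([.6985,.0853,.12],0)
s=snap('wrist','w12')
print(captop(s,'white'))
E
```

```text
t 12.87 tcp [0.447  0.1889 0.1233] yaw -0.03 q6 0.17 gap 0.455 F [-0.2 -0.3 -1.2]
delta mm [251.6 103.5   3. ] turn -0.03
[([106, 0, 15, 20, 129], array([0.3489, 0.3308, 0.044 ]), array([0.35  , 0.3312, 0.044 ])), ([0, 0, 512, 338, 68853], array([0.4481, 0.2171, 0.044 ]), array([0.483 , 0.2331, 0.044 ])), ([99, 4, 9, 14, 72], array([0.3419, 0.3302, 0.044 ]), array([0.3415, 0.3301, 0.044 ])), ([79, 10, 17, 11, 85], array([0.3302, 0.3275, 0.044 ]), array([0.3289, 0.3279, 0.044 ])), ([38, 26, 20, 24, 116], array([0.2991, 0.3136, 0.044 ]), array([0.2988, 0.3142, 0.044 ])), ([472, 27, 17, 26, 163], array([0.6087, 0.3123, 0.044 ]), array([0.6088, 0.3122, 0.044 ])), ([85, 43, 66, 78, 3772], array([0.3443, 0.2844, 0.044 ]), array([0.3445, 0.2846, 0.044 ])), ([24, 48, 13, 16, 68], array([0.2834, 0.302 , 0.044 ]), array([0.2836, 0.3027, 0.044 ])), ([35, 194, 75, 71, 2942], array([0.2826, 0.1608, 0.044 ]), array([0.2833, 0.1615, 0.044 ])), ([0, 210, 236, 129, 3294], array([0.3156, 0.1125, 0.044 ]), array([0.306, 0.105, 0.044])), ([239, 240, 43, 10, 332], array([0.4524, 0.1448, 0.044 ]), array([0.4506, 0.1444, 0.044 ])), ([210, 288, 19, 38, 340], array([0.4115, 0.0735, 0.044 ]), array([0.41 , 0.068, 0.044])), ([264, 288, 34, 41, 852], array([0.4737, 0.0716, 0.044 ]), array([0.4741, 0.0667, 0.044 ])), ([16, 294, 43, 29, 297], array([0.2273, 0.0716, 0.044 ]), array([0.2305, 0.0721, 0.044 ])), ([0, 296, 16, 16, 76], array([0.1991, 0.0772, 0.044 ]), array([0.1995, 0.0775, 0.044 ])), ([122, 325, 50, 59, 879], array([0.3299, 0.0089, 0.044 ]), array([0.3365, 0.0053, 0.044 ])), ([336, 325, 50, 58, 773], array([0.5627, 0.0097, 0.044 ]), array([0.5552, 0.0076, 0.044 ])), ([449, 335, 15, 16, 60], array([0.6626, 0.0255, 0.044 ]), array([0.6598, 0.0286, 0.044 ]))]
```

View pics/w12.png

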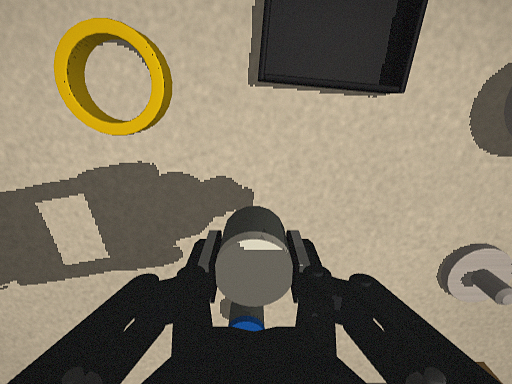

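```bash
python3 - <<'E'
from h import *
s=manip.snapshot('wrist');st=manip.sense()
for p in [(254.5,232),(254.5,306),(216,269),(293,269)]:
    q=onz(s,*p,st['tcp_pos'][2]+.024); print(p,R.from_quat(st['tool_rot']).inv().apply(q-st['tcp_pos']).round(4))
delta([.6985,.0853,.12],0)
E
```

```text
(254.5, 232) [ 0.0007 -0.0241 -0.024 ]
(254.5, 306) [ 0.0008  0.0195 -0.024 ]
(216, 269) [-0.0184 -0.0034 -0.0239]
(293, 269) [ 0.0199 -0.0035 -0.0242]
t 12.97 tcp [0.4448 0.1885 0.1207] yaw -0.04 q6 0.17 gap 0.454 F [-1.1  0.1 -1.5]
delta mm [253.8 103.   -1.1] turn -0.04
```

Emit:
move_arm(deltas=[[[0.02,0.01,-0.005,0],[0.05,0.02,-0.005,0],[0.085,0.035,-0.005,0],[0.12,0.05,-0.005,0],[0.155,0.065,-0.005,0],[0.19,0.08,-0.005,0],[0.22,0.092,-0.005,0],[0.24,0.1,-0.005,0],[0.254,0.104,-0.005,0],[0.254,0.104,-0.005,0],[0.254,0.104,-0.005,0],[0.254,0.104,-0.005,0]]])

```text
t: 13.97
tcp_pos: [0.6963, 0.0848, 0.1219]
tool_rot: [1.0, -0.0, -0.006, -0.0]
force: [-0.6, -0.1, -0.3]
finger_gap: 0.455
```

```bash
python3 - <<'E'
from h import *
delta([.6985,.0845,.08],0)
s=snap('wrist','w13');snap('side','s13')
E
```

```text
t 13.97 tcp [0.6963 0.0848 0.1219] yaw -0.03 q6 -0.04 gap 0.455 F [-0.6 -0.1 -0.3]
delta mm [ 2.7  0.3 41.9] turn -0.03
```

View pics/w13.png

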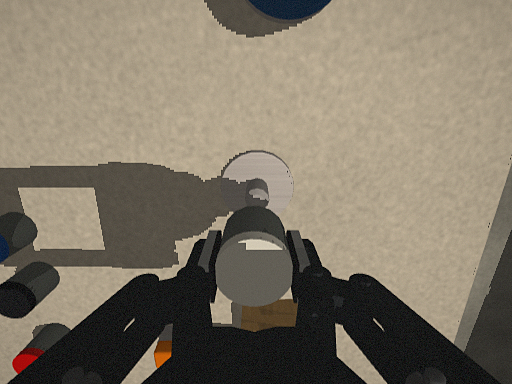

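View pics/s13.png

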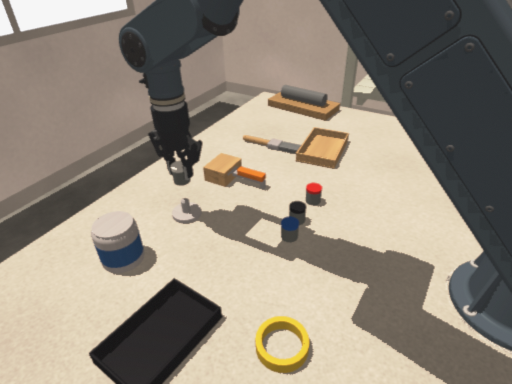

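Emit:
move_arm(deltas=[[[0.002,0,0.01,0],[0.002,0,0.02,0],[0.002,0,0.03,0],[0.002,0,0.04,0],[0.002,0,0.046,0],[0.002,0,0.046,0],[0.002,0,0.046,0]]])

```text
t: 14.65
tcp_pos: [0.6979, 0.0851, 0.076]
tool_rot: [1.0, 0.0, -0.006, 0.0]
force: [-0.1, -0.3, 0.1]
finger_gap: 0.453
```

```bash
python3 - <<'E'
from h import *
delta([.6985,.0845,.08],0)
st=manip.sense();p=st['tcp_pos']
s=snap('side','s14')
im=cv2.imread('pics/s14.png');o=[140,130]
x=cv2.resize(im[o[1]:o[1]+100,o[0]:o[0]+90],None,fx=6,fy=6,interpolation=cv2.INTER_CUBIC)
for q,c in [(p+[0,0,-.02],(0,0,255)),(p+[0,0,.024],(0,0,255)),([.6985,.0853,.047],(255,0,0)),([.6985,.0853,.012],(255,0,0))]:
    u,v=proj(s,q); cv2.circle(x,(int((u-o[0]+.5)*6),int((v-o[1]+.5)*6)),4,c,-1)
cv2.imwrite('pics/s14c.png',x)
E
```

```text
t 14.65 tcp [0.6979 0.0851 0.076 ] yaw 0.0 q6 -0.04 gap 0.453 F [-0.1 -0.3  0.1]
delta mm [ 0.6  0.6 -4. ] turn 0.0
```

View pics/s14c.png

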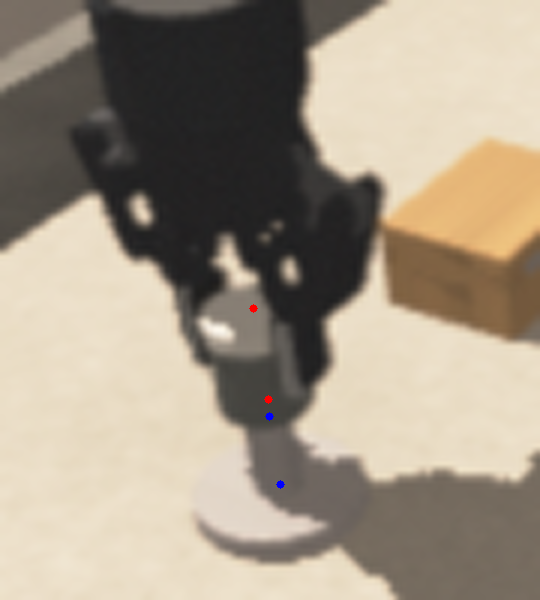

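Emit:
move_arm(deltas=[[[0.0005,0.0015,0.004,0],[0.0005,0.0015,0.008,0],[0.0005,0.0015,0.011,0],[0.0005,0.0015,0.014,0],[0.0005,0.0015,0.017,0],[0.0005,0.0015,0.017,0]]])

```text
t: 15.2
tcp_pos: [0.6984, 0.0841, 0.059]
tool_rot: [1.0, -0.0, -0.006, -0.0]
force: [1.0, 1.8, -1.5]
finger_gap: 0.454
```

```bash
python3 - <<'E'
from h import *
delta([.6985,.0845,.032],0)
E
```

```text
t 15.2 tcp [0.6984 0.0841 0.059 ] yaw -0.01 q6 -0.04 gap 0.454 F [ 1.   1.8 -1.5]
delta mm [ 0.4 -0.4 27. ] turn -0.01
```

Emit:
move_arm(deltas=[[[0.0005,-0.0005,0.006,0],[0.0005,-0.0005,0.012,0],[0.0005,-0.0005,0.018,0],[0.0005,-0.0005,0.022,0],[0.0005,-0.0005,0.025,0],[0.0005,-0.0005,0.027,0],[0.0005,-0.0005,0.028,0],[0.0005,-0.0005,0.028,0]]])

```text
t: 15.87
tcp_pos: [0.6981, 0.0844, 0.0339]
tool_rot: [1.0, 0.0, -0.006, -0.0]
force: [-5.9, -0.6, 14.0]
finger_gap: 0.457
```

```bash
python3 - <<'E'
from h import *
delta([.6985,.0845,.032],0)
snap('wrist','w15')
s=snap('side','s15')
im=cv2.imread('pics/s15.png');o=[140,130]
x=cv2.resize(im[o[1]:o[1]+100,o[0]:o[0]+90],None,fx=6,fy=6,interpolation=cv2.INTER_CUBIC)
cv2.imwrite('pics/s15c.png',x)
E
```

```text
t 15.87 tcp [0.6981 0.0844 0.0339] yaw 0.01 q6 -0.04 gap 0.457 F [-5.9 -0.6 14. ]
delta mm [ 0.4 -0.1  1.9] turn 0.01
```

View pics/s15c.png

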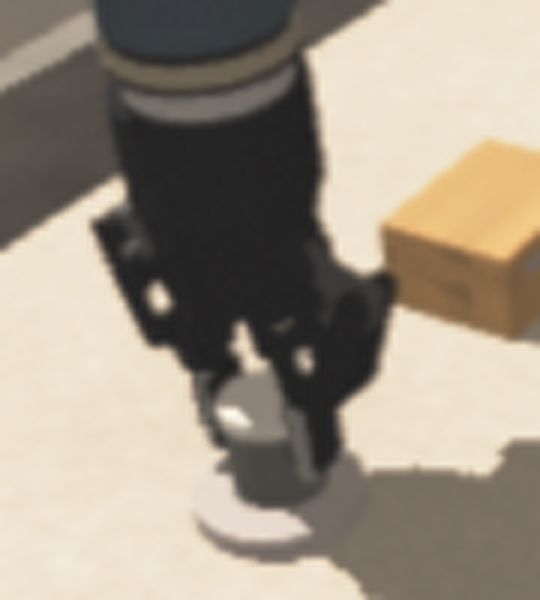

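White went down to the plate (14 N at the seat and the rim visibly on the plate), so it fits. I'll lift it straight up and carry it to the pine tray.

Emit:
move_arm(deltas=[[[0.0,0,-0.01,0],[0,0,-0.025,0],[0,0,-0.045,0],[0,0,-0.07,0],[0,0,-0.1,0],[0,0,-0.1,0],[0,0,-0.1,0]]])

```text
t: 16.55
tcp_pos: [0.7015, 0.0841, 0.1374]
tool_rot: [1.0, 0.0, -0.003, 0.0]
force: [0.2, -1.1, -0.8]
finger_gap: 0.457
```

```bash
python3 - <<'E'
from h import *
delta([.53,-.4435,.13],6.7)
E
```

```text
t 16.55 tcp [0.7015 0.0841 0.1374] yaw 0.02 q6 -0.04 gap 0.457 F [ 0.2 -1.1 -0.8]
delta mm [-171.6  527.5    8.6] turn -6.68
```

Emit:
move_arm(deltas=[[[-0.008,0.02,0.005,-1],[-0.018,0.055,0.005,-2],[-0.029,0.09,0.005,-3],[-0.04,0.125,0.005,-4],[-0.052,0.16,0.005,-5],[-0.063,0.195,0.005,-6],[-0.075,0.23,0.005,-6.7],[-0.086,0.265,0.005,-6.7],[-0.097,0.3,0.005,-6.7],[-0.109,0.335,0.005,-6.7],[-0.12,0.37,0.005,-6.7],[-0.132,0.405,0.005,-6.7],[-0.143,0.44,0.005,-6.7],[-0.155,0.475,0.005,-6.7],[-0.164,0.505,0.005,-6.7],[-0.172,0.528,0.005,-6.7],[-0.172,0.528,0.005,-6.7],[-0.172,0.528,0.005,-6.7],[-0.172,0.528,0.005,-6.7]]])

```text
t: 18.13
tcp_pos: [0.5289, -0.4429, 0.1324]
tool_rot: [0.998, 0.058, -0.004, -0.001]
force: [-0.8, 0.0, -1.0]
finger_gap: 0.454
```

```bash
python3 - <<'E'
from h import *
delta([.53,-.4435,.027],6.7)
s=snap('wrist','w16')
E
```

```text
t 18.13 tcp [ 0.5289 -0.4429  0.1324] yaw 6.69 q6 -0.97 gap 0.454 F [-0.8  0.  -1. ]
delta mm [  1.8   1.  105.4] turn -0.01
```

View pics/w16.png

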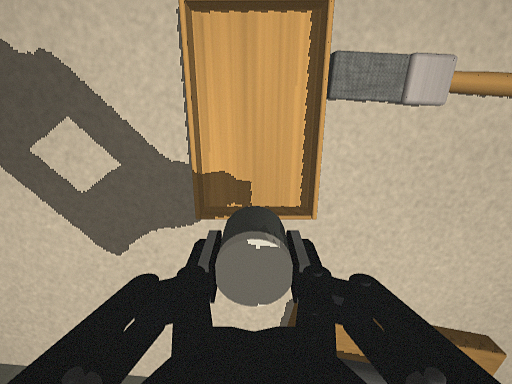

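```bash
python3 - <<'E'
from h import *
s=manip.snapshot('wrist')
for p in [(200,219),(317,218),(181,3),(333,3)]: print(onz(s,*p,.03).round(4))
print(proj(s,[.53,-.4435,.005]))
delta([.53,-.4435,.027],6.7)
E
```

```text
[ 0.4791 -0.4778  0.03  ]
[ 0.5935 -0.4627  0.03  ]
[ 0.455  -0.2972  0.03  ]
[ 0.5705 -0.2838  0.03  ]
(np.float64(255.25250996014702), np.float64(184.33559708474883))
t 18.23 tcp [ 0.5297 -0.4422  0.1329] yaw 6.8 q6 -0.97 gap 0.455 F [ 0.3 -0.2 -1. ]
delta mm [  0.9   1.6 105.9] turn 0.1
```

Emit:
move_arm(deltas=[[[0.001,-0.003,0.02,0],[0.001,-0.003,0.045,0],[0.001,-0.003,0.07,0],[0.001,-0.003,0.085,0],[0.001,-0.003,0.095,0],[0.001,-0.003,0.103,0],[0.001,-0.003,0.106,0],[0.001,-0.003,0.106,0]]])

```text
t: 18.9
tcp_pos: [0.5302, -0.4384, 0.0275]
tool_rot: [0.998, 0.06, -0.003, -0.001]
force: [-0.7, 0.2, -0.7]
finger_gap: 0.456
```

```bash
python3 - <<'E'
from h import *
delta([.53,-.4386,.027],6.7)
s=snap('wrist','w17')
E
```

```text
t 18.9 tcp [ 0.5302 -0.4384  0.0275] yaw 6.85 q6 -0.97 gap 0.456 F [-0.7  0.2 -0.7]
delta mm [-0.2  0.2  0.5] turn 0.15
```

View pics/w17.png

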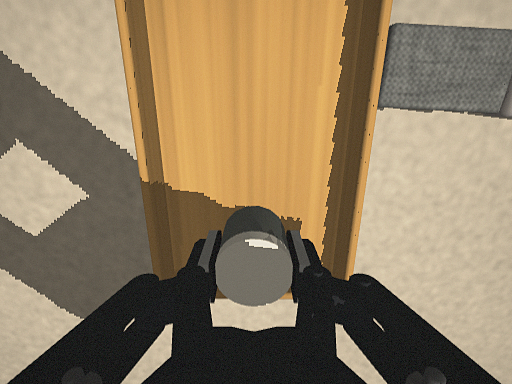

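Emit:
move_arm(deltas=[[[0,0,0.002,0],[0,0,0.002,0]]])

```text
t: 19.12
tcp_pos: [0.5312, -0.4396, 0.0269]
tool_rot: [0.998, 0.06, -0.002, 0.001]
force: [0.4, -0.3, 1.7]
finger_gap: 0.45
```

Emit:
move_arm(deltas=[[[0,0,0,0],[0,0,0,0],[0,0,0,0],[0,0,0,0],[0,0,-0.01,0],[0,0,-0.03,0],[0,0,-0.06,0],[0,0,-0.09,0],[0,0,-0.12,0],[0,0,-0.15,0],[0,0,-0.17,0],[0,0,-0.17,0]]], gripper=0.65)

```text
t: 20.12
tcp_pos: [0.5342, -0.4417, 0.2039]
tool_rot: [0.998, 0.06, 0.002, 0.006]
force: [0.9, -0.6, 0.7]
finger_gap: 0.651
```

```bash
python3 - <<'E'
from h import *
delta([.4448,-.155,.2],0)
s=snap('wrist','w18');snap('top','t18')
s=manip.snapshot('top');print(captop(s,'red'),captop(s,'blue'))
E
```

```text
t 20.12 tcp [ 0.5342 -0.4417  0.2039] yaw 6.86 q6 -0.97 gap 0.651 F [ 0.9 -0.6  0.7]
delta mm [ -54.5 -295.4    0.4] turn 6.86
[([301, 231, 15, 15, 182], array([ 0.4444, -0.1175,  0.044 ]), array([ 0.4448, -0.1168,  0.044 ]))] [([240, 234, 15, 15, 177], array([0.4389, 0.0333, 0.044 ]), array([0.439 , 0.0339, 0.044 ]))]
```

View pics/w18.png

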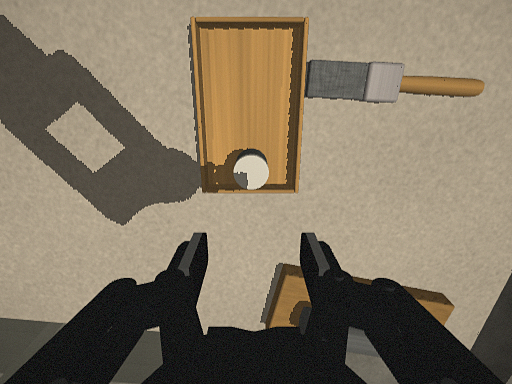

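View pics/t18.png

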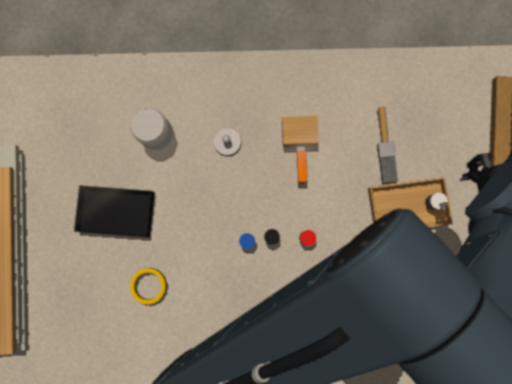

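White stands upright at the end of the pine tray, at (251,172) in the wrist view. The other caps haven't moved. Next is red.

Emit:
move_arm(deltas=[[[-0.005,-0.03,0.0,2],[-0.012,-0.065,0,4],[-0.019,-0.1,0,6],[-0.026,-0.14,0,6.9],[-0.033,-0.18,0,6.9],[-0.041,-0.22,0,6.9],[-0.048,-0.26,0,6.9],[-0.054,-0.29,0,6.9],[-0.054,-0.295,0,6.9],[-0.054,-0.295,0,6.9],[-0.054,-0.295,0,6.9],[-0.054,-0.295,0,6.9]]])

```text
t: 21.27
tcp_pos: [0.4435, -0.1536, 0.1963]
tool_rot: [1.0, -0.001, -0.002, 0.001]
force: [-1.1, -0.3, 0.3]
finger_gap: 0.648
```

```bash
python3 - <<'E'
from h import *
s=snap('wrist','w19')
print(captop(s,'red'))
delta([.4448,-.117,.019],0)
E
```

```text
[([237, 124, 37, 38, 1079], array([ 0.444 , -0.1159,  0.044 ]), array([ 0.4443, -0.1162,  0.044 ]))]
t 21.32 tcp [ 0.4434 -0.1538  0.1964] yaw -0.12 q6 -0.57 gap 0.652 F [-0.3  0.  -0.1]
delta mm [  2.1 -37.1 177.3] turn -0.12
```

View pics/w19.png

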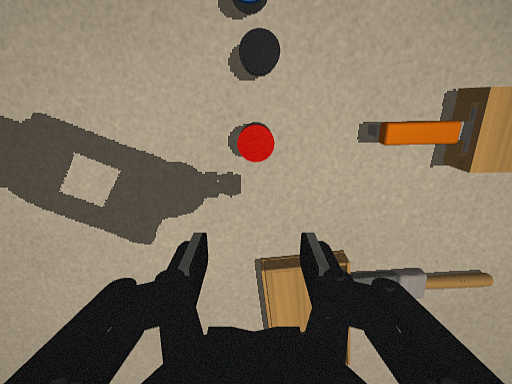

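Emit:
move_arm(deltas=[[[0.001,-0.0375,0.03,0],[0.001,-0.0375,0.06,0],[0.001,-0.0375,0.09,0],[0.001,-0.0375,0.12,0],[0.001,-0.0375,0.14,0],[0.001,-0.0375,0.16,0],[0.001,-0.0375,0.17,0],[0.001,-0.0375,0.177,0],[0.001,-0.0375,0.177,0],[0.001,-0.0375,0.177,0]]])

```text
t: 22.15
tcp_pos: [0.4442, -0.1172, 0.0195]
tool_rot: [1.0, -0.001, -0.002, 0.001]
force: [0.5, 0.1, 0.8]
finger_gap: 0.646
```

Emit:
move_arm(deltas=[[[0,0,0,0],[0,0,0,0],[0,0,0,0],[0,0,0,0],[0,0,0,0],[0,0,-0.01,0],[0,0,-0.03,0],[0,0,-0.06,0],[0,0,-0.1,0],[0,0,-0.1,0],[0,0,-0.1,0]]], gripper=0, squeeze=60)

```text
t: 23.07
tcp_pos: [0.446, -0.1176, 0.1222]
tool_rot: [1.0, -0.001, 0.001, 0.003]
force: [-0.3, -0.4, -0.2]
finger_gap: 0.454
```

```bash
python3 - <<'E'
from h import *
s=snap('wrist','w20');st=manip.sense()
delta([.6985,.0843,.12],0)
E
```

```text
t 23.12 tcp [ 0.4449 -0.117   0.1207] yaw -0.14 q6 -0.49 gap 0.458 F [ 0.7  0.4 -0.2]
delta mm [ 253.1 -202.    -0.3] turn -0.14
```

View pics/w20.png

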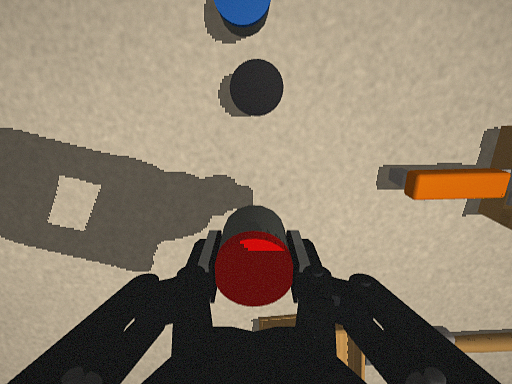

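Red is held in the same place in the grip as white was. On to the gauge.

Emit:
move_arm(deltas=[[[0.015,-0.012,-0.005,0],[0.04,-0.032,-0.005,0],[0.068,-0.054,-0.005,0],[0.095,-0.076,-0.005,0],[0.122,-0.098,-0.005,0],[0.15,-0.12,-0.005,0],[0.178,-0.142,-0.005,0],[0.205,-0.164,-0.005,0],[0.23,-0.184,-0.005,0],[0.245,-0.196,-0.005,0],[0.253,-0.202,-0.005,0],[0.253,-0.202,-0.005,0],[0.253,-0.202,-0.005,0]]])

```text
t: 24.2
tcp_pos: [0.6968, 0.0847, 0.1222]
tool_rot: [1.0, -0.001, -0.003, 0.002]
force: [-0.9, 0.7, -0.7]
finger_gap: 0.456
```

```bash
python3 - <<'E'
from h import *
delta([.6983,.0845,.075],0)
s=snap('wrist','w21')
E
```

```text
t 24.2 tcp [0.6968 0.0847 0.1222] yaw -0.09 q6 -0.03 gap 0.456 F [-0.9  0.7 -0.7]
delta mm [ 1.8  0.  47.2] turn -0.09
```

View pics/w21.png

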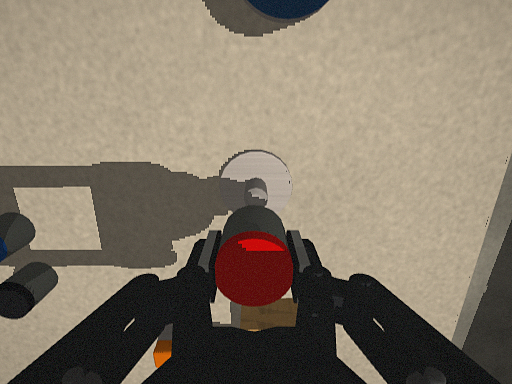

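Red is held well and over the pin. I'll descend to TCP z 0.059, where the rim would sit at 0.038, below a tight stop.

Emit:
move_arm(deltas=[[[0.001,0,0.012,0],[0.001,0,0.024,0],[0.0015,0,0.036,0],[0.0015,0,0.044,0],[0.0015,0,0.049,0],[0.0015,0,0.053,0],[0.0015,0,0.057,0],[0.0015,0,0.06,0],[0.0015,0,0.062,0]]])

```text
t: 25.0
tcp_pos: [0.6978, 0.084, 0.0606]
tool_rot: [1.0, -0.001, -0.003, 0.002]
force: [0.1, -0.5, -0.8]
finger_gap: 0.453
```

```bash
python3 - <<'E'
from h import *
delta([.6983,.0845,.032],0)
E
```

```text
t 25.0 tcp [0.6978 0.084  0.0606] yaw -0.13 q6 -0.03 gap 0.453 F [ 0.1 -0.5 -0.8]
delta mm [ 0.6 -0.6 28.6] turn -0.13
```

Emit:
move_arm(deltas=[[[0.0005,-0.0005,0.006,0],[0.0005,-0.0005,0.012,0],[0.0005,-0.0005,0.018,0],[0.0005,-0.0005,0.023,0],[0.0005,-0.0005,0.026,0],[0.0005,-0.0005,0.028,0],[0.0005,-0.0005,0.029,0],[0.0005,-0.0005,0.029,0]]])

```text
t: 25.67
tcp_pos: [0.6976, 0.0844, 0.0328]
tool_rot: [1.0, -0.001, -0.004, 0.002]
force: [-3.5, -0.3, 6.0]
finger_gap: 0.452
```

```bash
python3 - <<'E'
from h import *
delta([.6983,.0845,.032],0)
s=snap('side','s22')
im=cv2.imread('pics/s22.png');o=[140,130]
x=cv2.resize(im[o[1]:o[1]+100,o[0]:o[0]+90],None,fx=6,fy=6,interpolation=cv2.INTER_CUBIC)
cv2.imwrite('pics/s22c.png',x)
E
```

```text
t 25.67 tcp [0.6976 0.0844 0.0328] yaw -0.12 q6 -0.03 gap 0.452 F [-3.5 -0.3  6. ]
delta mm [ 0.7 -0.1  0.8] turn -0.12
```

View pics/s22c.png

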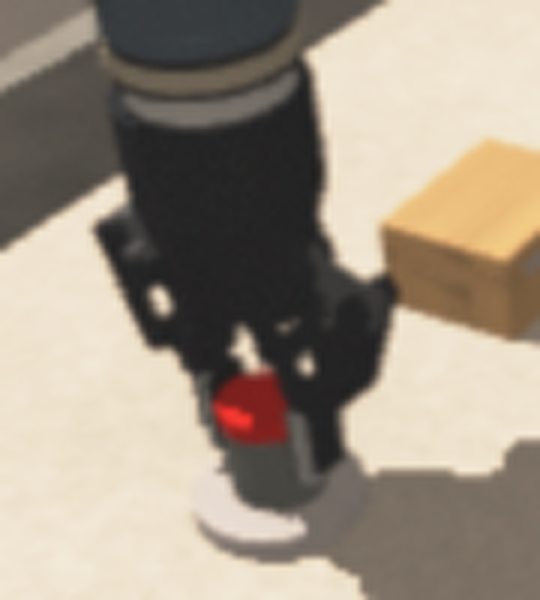

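Red also seats on the plate, so it fits. It goes to pine slot 2.

Emit:
move_arm(deltas=[[[0.0,0,-0.01,0],[0,0,-0.025,0],[0,0,-0.045,0],[0,0,-0.07,0],[0,0,-0.1,0],[0,0,-0.1,0],[0,0,-0.1,0]]])

```text
t: 26.3
tcp_pos: [0.7005, 0.0847, 0.1369]
tool_rot: [1.0, -0.001, 0.0, 0.002]
force: [-0.7, 0.2, -0.8]
finger_gap: 0.454
```

```bash
python3 - <<'E'
from h import *
delta([.525,-.3945,.13],6.7)
E
```

```text
t 26.3 tcp [0.7005 0.0847 0.1369] yaw -0.12 q6 -0.03 gap 0.454 F [-0.7  0.2 -0.8]
delta mm [-174.5  479.5    8.7] turn -6.82
```

Emit:
move_arm(deltas=[[[-0.008,0.02,0.005,-1],[-0.02,0.055,0.005,-2],[-0.033,0.09,0.005,-3],[-0.046,0.125,0.005,-4],[-0.058,0.16,0.005,-5],[-0.071,0.195,0.005,-6],[-0.084,0.23,0.005,-6.8],[-0.097,0.265,0.005,-6.8],[-0.11,0.3,0.005,-6.8],[-0.122,0.335,0.005,-6.8],[-0.135,0.37,0.005,-6.8],[-0.148,0.405,0.005,-6.8],[-0.16,0.44,0.005,-6.8],[-0.17,0.465,0.005,-6.8],[-0.1745,0.4795,0.005,-6.8],[-0.1745,0.4795,0.005,-6.8],[-0.1745,0.4795,0.005,-6.8],[-0.1745,0.4795,0.005,-6.8]]])

```text
t: 27.8
tcp_pos: [0.5251, -0.3924, 0.133]
tool_rot: [0.998, 0.059, -0.001, 0.001]
force: [0.2, 0.1, 0.2]
finger_gap: 0.456
```

```bash
python3 - <<'E'
from h import *
delta([.525,-.3945,.026],6.7)
s=snap('wrist','w23')
E
```

```text
t 27.8 tcp [ 0.5251 -0.3924  0.133 ] yaw 6.74 q6 -0.93 gap 0.456 F [0.2 0.1 0.2]
delta mm [ -0.3   1.9 107. ] turn 0.04
```

View pics/w23.png

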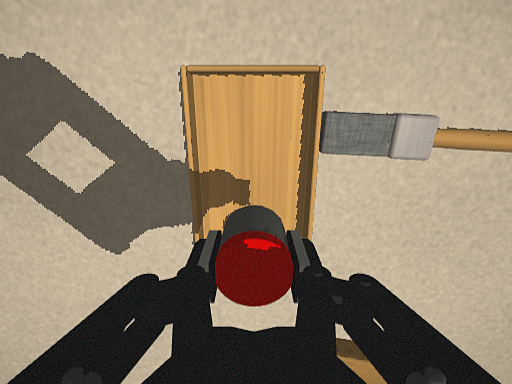

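Emit:
move_arm(deltas=[[[0,0.001,0.02,0],[0,0.001,0.045,0],[0,0.001,0.07,0],[0,0.001,0.085,0],[0,0.001,0.095,0],[0,0.001,0.103,0],[0,0.001,0.107,0],[0,0.001,0.107,0]]])

```text
t: 28.52
tcp_pos: [0.5261, -0.3926, 0.0265]
tool_rot: [0.998, 0.06, -0.0, 0.001]
force: [-0.3, -1.0, -0.5]
finger_gap: 0.455
```

```bash
python3 - <<'E'
from h import *
delta([.525,-.3945,.026],6.7)
s=snap('wrist','w24')
E
```

```text
t 28.52 tcp [ 0.5261 -0.3926  0.0265] yaw 6.86 q6 -0.93 gap 0.455 F [-0.3 -1.  -0.5]
delta mm [-1.3  1.7  0.5] turn 0.16
```

View pics/w24.png

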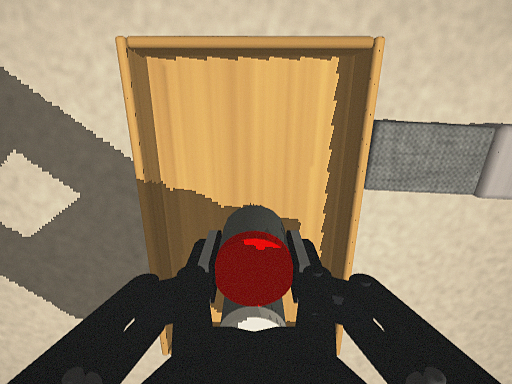

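Emit:
move_arm(deltas=[[[0,0,0.0015,0],[0,0,0.0015,0]]])

```text
t: 28.73
tcp_pos: [0.5268, -0.3935, 0.0261]
tool_rot: [0.998, 0.06, 0.001, 0.002]
force: [-0.4, 1.0, -1.0]
finger_gap: 0.461
```

Emit:
move_arm(deltas=[[[0,0,0,0],[0,0,0,0],[0,0,0,0],[0,0,0,0],[0,0,-0.01,0],[0,0,-0.03,0],[0,0,-0.06,0],[0,0,-0.09,0],[0,0,-0.12,0],[0,0,-0.15,0],[0,0,-0.17,0],[0,0,-0.17,0]]], gripper=0.65)

```text
t: 29.73
tcp_pos: [0.529, -0.3952, 0.2028]
tool_rot: [0.998, 0.06, 0.004, 0.007]
force: [1.2, 0.6, 1.2]
finger_gap: 0.649
```

```bash
python3 - <<'E'
from h import *
s=snap('wrist','w25');snap('top','t25')
s=manip.snapshot('top');print(captop(s,'red'),captop(s,'blue'))
delta([.439,-.005,.2],0)
E
```

```text
[([411, 196, 18, 16, 214], array([ 0.5261, -0.3949,  0.044 ]), array([ 0.5278, -0.3936,  0.044 ]))] [([240, 234, 15, 15, 177], array([0.4389, 0.0333, 0.044 ]), array([0.439 , 0.0339, 0.044 ]))]
t 29.88 tcp [ 0.5261 -0.3924  0.196 ] yaw 6.85 q6 -0.93 gap 0.651 F [0.2 0.5 0.4]
delta mm [ -40.3 -395.    -5.5] turn 6.85
```

View pics/w25.png

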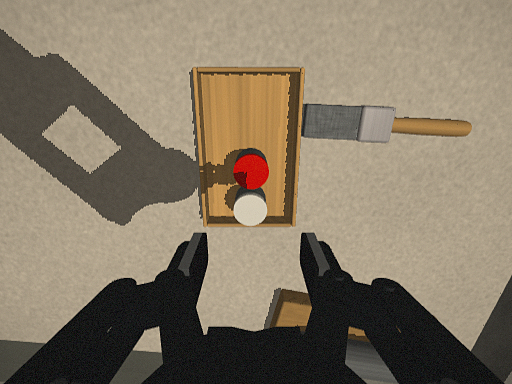

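View pics/t25.png

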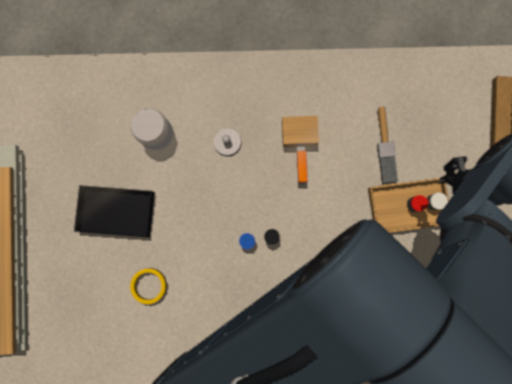

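White and red stand in the pine tray. Blue is next; it hasn't moved and is at (247,241) in the top view.

Emit:
move_arm(deltas=[[[-0.003,-0.03,-0.004,2],[-0.007,-0.065,-0.004,4],[-0.01,-0.1,-0.004,6],[-0.014,-0.14,-0.004,6.9],[-0.018,-0.18,-0.004,6.9],[-0.022,-0.22,-0.004,6.9],[-0.026,-0.26,-0.004,6.9],[-0.03,-0.3,-0.004,6.9],[-0.034,-0.34,-0.004,6.9],[-0.038,-0.375,-0.004,6.9],[-0.04,-0.395,-0.004,6.9],[-0.04,-0.395,-0.004,6.9],[-0.04,-0.395,-0.004,6.9],[-0.04,-0.395,-0.004,6.9]]])

```text
t: 31.05
tcp_pos: [0.4394, -0.0054, 0.1979]
tool_rot: [1.0, -0.0, -0.0, 0.002]
force: [0.1, 0.3, -0.1]
finger_gap: 0.648
```

```bash
python3 - <<'E'
from h import *
s=snap('wrist','w26')
print(captop(s,'blue'))
delta([.439,.034,.019],0)
E
```

```text
[([235, 120, 37, 38, 1081], array([0.4385, 0.036 , 0.044 ]), array([0.438 , 0.0356, 0.044 ]))]
t 31.1 tcp [ 0.4397 -0.0059  0.198 ] yaw -0.1 q6 -0.26 gap 0.648 F [-0.1 -0.8  0.4]
delta mm [ -0.9 -40.6 178.9] turn -0.1
```

View pics/w26.png

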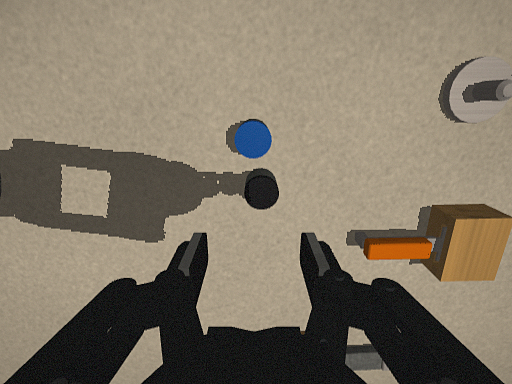

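Emit:
move_arm(deltas=[[[-0.001,-0.041,0.02,0],[-0.001,-0.041,0.06,0],[-0.001,-0.041,0.09,0],[-0.001,-0.041,0.12,0],[-0.001,-0.041,0.14,0],[-0.001,-0.041,0.16,0],[-0.001,-0.041,0.172,0],[-0.001,-0.041,0.179,0],[-0.001,-0.041,0.179,0],[-0.001,-0.041,0.179,0]]])

```text
t: 31.93
tcp_pos: [0.4392, 0.0336, 0.0186]
tool_rot: [1.0, -0.002, 0.0, 0.002]
force: [0.3, 1.1, 0.0]
finger_gap: 0.651
```

Emit:
move_arm(deltas=[[[0,0,0,0],[0,0,0,0],[0,0,0,0],[0,0,0,0],[0,0,0,0],[0,0,-0.01,0],[0,0,-0.03,0],[0,0,-0.06,0],[0,0,-0.1,0],[0,0,-0.1,0],[0,0,-0.1,0]]], gripper=0, squeeze=60)

```text
t: 32.85
tcp_pos: [0.4407, 0.0339, 0.1208]
tool_rot: [1.0, -0.001, 0.003, 0.002]
force: [0.3, 0.8, -1.2]
finger_gap: 0.453
```

```bash
python3 - <<'E'
from h import *
s=snap('wrist','w27');st=manip.sense()
delta([.6985,.0843,.12],0)
E
```

```text
t 32.9 tcp [0.4396 0.0341 0.1195] yaw -0.17 q6 -0.17 gap 0.455 F [-0.7  0.5 -0. ]
delta mm [258.8 -51.   -0. ] turn -0.17
```

View pics/w27.png

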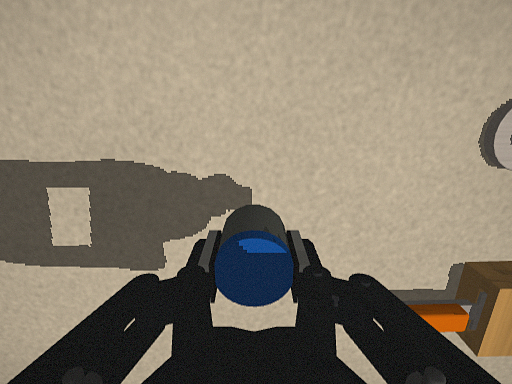

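Emit:
move_arm(deltas=[[[0.015,-0.003,-0.005,0],[0.045,-0.009,-0.005,0],[0.08,-0.016,-0.005,0],[0.115,-0.023,-0.005,0],[0.15,-0.03,-0.005,0],[0.185,-0.037,-0.005,0],[0.215,-0.043,-0.005,0],[0.24,-0.048,-0.005,0],[0.258,-0.051,-0.005,0],[0.258,-0.051,-0.005,0],[0.258,-0.051,-0.005,0],[0.258,-0.051,-0.005,0]]])

```text
t: 33.9
tcp_pos: [0.6952, 0.0843, 0.1226]
tool_rot: [1.0, -0.001, -0.002, 0.002]
force: [-0.5, -0.1, -1.0]
finger_gap: 0.452
```

```bash
python3 - <<'E'
from h import *
delta([.6983,.0845,.075],0)
s=snap('wrist','w28')
E
```

```text
t 33.9 tcp [0.6952 0.0843 0.1226] yaw -0.16 q6 -0.03 gap 0.452 F [-0.5 -0.1 -1. ]
delta mm [ 3.2 -0.4 47.6] turn -0.16
```

View pics/w28.png

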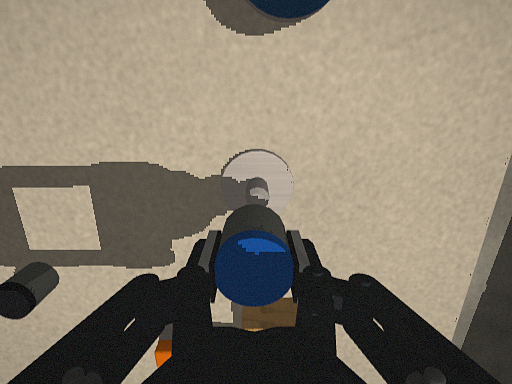

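Emit:
move_arm(deltas=[[[0.002,0,0.012,0],[0.002,0,0.024,0],[0.003,0,0.036,0],[0.003,0,0.044,0],[0.003,0,0.049,0],[0.003,0,0.053,0],[0.003,0,0.057,0],[0.003,0,0.06,0],[0.003,0,0.062,0]]])

```text
t: 34.7
tcp_pos: [0.6984, 0.0839, 0.0643]
tool_rot: [1.0, -0.001, -0.001, 0.002]
force: [-7.1, -0.5, 22.0]
finger_gap: 0.449
```

```bash
python3 - <<'E'
from h import *
delta([.6983,.0845,.032],0)
E
```

```text
t 34.7 tcp [0.6984 0.0839 0.0643] yaw -0.15 q6 -0.03 gap 0.449 F [-7.1 -0.5 22. ]
delta mm [-0.1 -0.7 32.3] turn -0.15
```

Blue is stopped at z 0.064 with 22 N. A picture should confirm it.

```bash
python3 - <<'E'
from h import *
s=snap('side','s29')
im=cv2.imread('pics/s29.png');o=[140,130]
x=cv2.resize(im[o[1]:o[1]+100,o[0]:o[0]+90],None,fx=6,fy=6,interpolation=cv2.INTER_CUBIC)
cv2.imwrite('pics/s29c.png',x)
E
```

```text
(no output)
```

View pics/s29c.png

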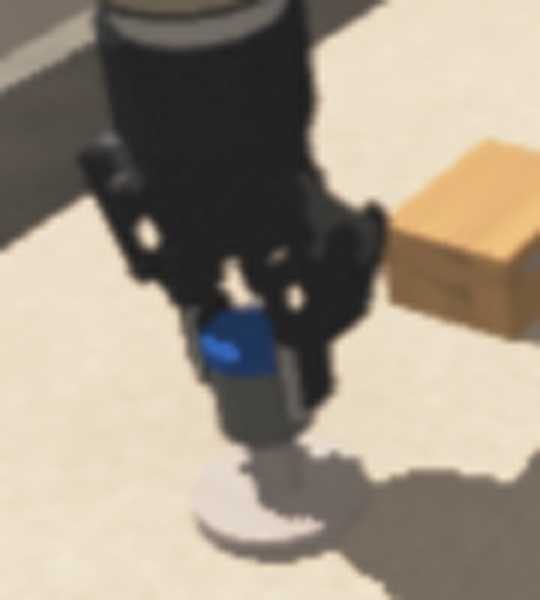

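Blue rests on the chamfer with the pin visible beneath it, so it is tight. It goes to the black tray.

Emit:
move_arm(deltas=[[[0.0,0,-0.01,0],[0,0,-0.025,0],[0,0,-0.045,0],[0,0,-0.07,0],[0,0,-0.075,0],[0,0,-0.075,0]]])

```text
t: 35.25
tcp_pos: [0.7007, 0.0843, 0.1426]
tool_rot: [1.0, -0.001, 0.003, 0.002]
force: [-0.6, -0.3, -0.3]
finger_gap: 0.46
```

```bash
python3 - <<'E'
from h import *
s=manip.snapshot('top')
for p in [(79.5,185),(155.5,189.5),(151,239),(74.5,232.5)]: print(onz(s,*p,.03).round(4))
delta([.5125,.333,.14],-4)
E
```

```text
[0.5868 0.462  0.03  ]
[0.5723 0.266  0.03  ]
[0.4468 0.276  0.03  ]
[0.4655 0.4713 0.03  ]
t 35.3 tcp [0.6992 0.0843 0.1405] yaw -0.15 q6 -0.03 gap 0.454 F [-0.2  0.3 -1.3]
delta mm [-187.4 -248.2   -0.8] turn 3.85
```

Emit:
move_arm(deltas=[[[-0.012,-0.015,0,1],[-0.03,-0.04,0,2],[-0.05,-0.067,0,3],[-0.071,-0.094,0,4],[-0.091,-0.121,0,4.6],[-0.112,-0.148,0,4.6],[-0.132,-0.175,0,4.6],[-0.152,-0.202,0,4.6],[-0.172,-0.228,0,4.6],[-0.183,-0.243,0,4.6],[-0.187,-0.248,0,4.6],[-0.187,-0.248,0,4.6],[-0.187,-0.248,0,4.6]]])

```text
t: 36.38
tcp_pos: [0.513, 0.3322, 0.1383]
tool_rot: [0.999, -0.041, 0.0, 0.003]
force: [-0.3, 0.4, -0.1]
finger_gap: 0.453
```

```bash
python3 - <<'E'
from h import *
delta([.5125,.333,.026],-4.8)
s=snap('wrist','w30')
E
```

```text
t 36.38 tcp [0.513  0.3322 0.1383] yaw -4.72 q6 0.48 gap 0.453 F [-0.3  0.4 -0.1]
delta mm [ -0.7  -1.4 112.2] turn 0.08
```

View pics/w30.png

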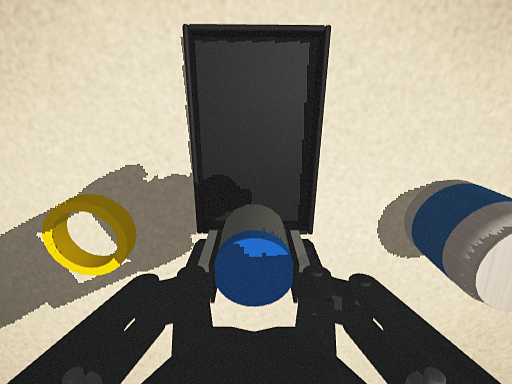

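```bash
python3 - <<'E'
from h import *
s=manip.snapshot('wrist')
for p in [(184,25),(331,26),(313,233),(196,233)]: print(onz(s,*p,.03).round(4))
delta([.5155,.333,.026],-4.8)
E
```

```text
[0.4695 0.4742 0.03  ]
[0.5865 0.4637 0.03  ]
[0.5705 0.2779 0.03  ]
[0.4501 0.2881 0.03  ]
t 36.48 tcp [0.5139 0.3316 0.1387] yaw -4.83 q6 0.48 gap 0.451 F [ 0.6 -0.  -0.1]
delta mm [  1.3  -2.1 112.7] turn -0.03
```

Emit:
move_arm(deltas=[[[0.001,-0.002,0.02,0],[0.001,-0.002,0.05,0],[0.001,-0.002,0.075,0],[0.001,-0.002,0.09,0],[0.001,-0.002,0.1,0],[0.001,-0.002,0.108,0],[0.001,-0.002,0.113,0],[0.001,-0.002,0.113,0]]])

```text
t: 37.15
tcp_pos: [0.5161, 0.3325, 0.0256]
tool_rot: [0.999, -0.043, 0.001, 0.002]
force: [0.2, -0.4, -0.1]
finger_gap: 0.456
```

```bash
python3 - <<'E'
from h import *
delta([.5155,.333,.026],-4.8)
s=snap('wrist','w31')
E
```

```text
t 37.15 tcp [0.5161 0.3325 0.0256] yaw -4.88 q6 0.48 gap 0.456 F [ 0.2 -0.4 -0.1]
delta mm [-0.6 -0.4 -0.4] turn -0.08
```

View pics/w31.png

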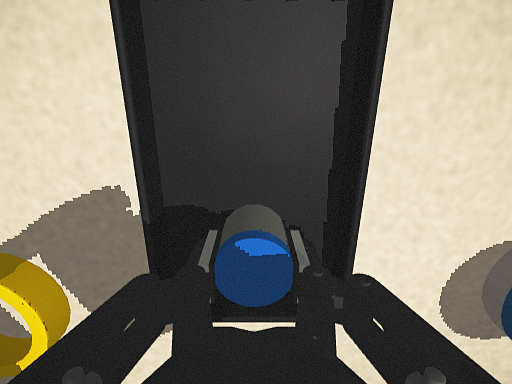

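Emit:
move_arm(deltas=[[[0,0,0.002,0],[0,0,0.003,0],[0,0,0.003,0]]])

```text
t: 37.45
tcp_pos: [0.5171, 0.3331, 0.0247]
tool_rot: [0.999, -0.042, 0.002, 0.002]
force: [0.3, -0.7, 4.3]
finger_gap: 0.455
```

Emit:
move_arm(deltas=[[[0,0,0,0],[0,0,0,0],[0,0,0,0],[0,0,0,0],[0,0,-0.01,0],[0,0,-0.03,0],[0,0,-0.06,0],[0,0,-0.09,0],[0,0,-0.12,0],[0,0,-0.15,0],[0,0,-0.17,0],[0,0,-0.17,0]]], gripper=0.65)

```text
t: 38.45
tcp_pos: [0.519, 0.3351, 0.2007]
tool_rot: [0.999, -0.042, 0.007, -0.0]
force: [1.4, 0.4, 0.6]
finger_gap: 0.654
```

```bash
python3 - <<'E'
from h import *
s=snap('wrist','w32');snap('top','t32')
s=manip.snapshot('top')
for c in ('red','blue','black'): print(c,[x for x in captop(s,c) if x[0][4]<400])
delta([.4475,-.067,.2],0)
E
```

```text
red [([411, 196, 18, 16, 226], array([ 0.5261, -0.3949,  0.044 ]), array([ 0.5272, -0.3945,  0.044 ]))]
blue [([117, 202, 19, 18, 261], array([0.5186, 0.3363, 0.044 ]), array([0.519 , 0.3364, 0.044 ]))]
black [([247, 232, 12, 13, 123], array([0.4461, 0.0196, 0.044 ]), array([0.4459, 0.0192, 0.044 ])), ([20, 259, 45, 11, 188], array([0.388 , 0.5445, 0.044 ]), array([0.389, 0.533, 0.044])), ([0, 271, 15, 11, 65], array([0.3594, 0.6314, 0.044 ]), array([0.3591, 0.6351, 0.044 ]))]
t 38.6 tcp [0.5156 0.3335 0.1946] yaw -4.85 q6 0.48 gap 0.649 F [-0.2  0.1  0. ]
delta mm [-34.  404.9  -4. ] turn -4.85
```

View pics/w32.png

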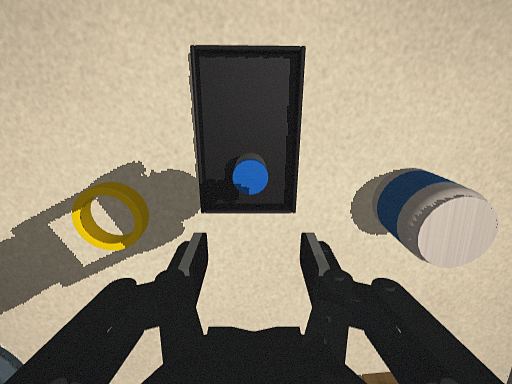

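View pics/t32.png

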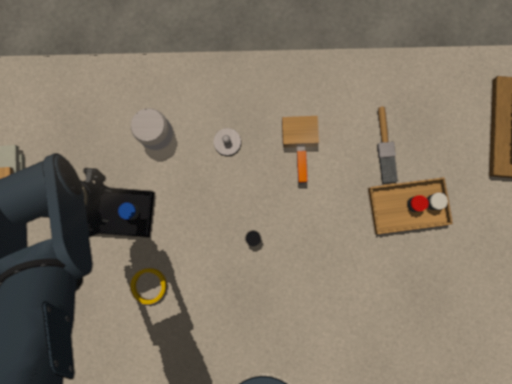

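Blue is upright in the black tray. The black cap has been knocked aside and is now at (253,238), about (0.446, 0.019), still standing. I'll go above it.

```bash
python3 - <<'E'
from h import *
delta([.446,-.02,.2],0)
E
```

```text
t 38.6 tcp [0.5156 0.3335 0.1946] yaw -4.85 q6 0.48 gap 0.649 F [-0.2  0.1  0. ]
delta mm [-39.5 358.2  -4.2] turn -4.85
```

Emit:
move_arm(deltas=[[[-0.003,0.03,-0.004,-2],[-0.007,0.065,-0.004,-4],[-0.011,0.1,-0.004,-4.8],[-0.015,0.14,-0.004,-4.8],[-0.02,0.18,-0.004,-4.8],[-0.024,0.22,-0.004,-4.8],[-0.029,0.26,-0.004,-4.8],[-0.033,0.3,-0.004,-4.8],[-0.037,0.335,-0.004,-4.8],[-0.0395,0.358,-0.004,-4.8],[-0.0395,0.358,-0.004,-4.8],[-0.0395,0.358,-0.004,-4.8],[-0.0395,0.358,-0.004,-4.8]]])

```text
t: 39.68
tcp_pos: [0.4453, -0.0193, 0.1989]
tool_rot: [1.0, -0.001, 0.001, 0.002]
force: [0.2, -0.5, -0.2]
finger_gap: 0.649
```

```bash
python3 - <<'E'
from h import *
s=snap('wrist','w33')
H,S,V=masks(s['img']); print(V[136:146:3,256])
print([x for x in captop(s,'black') if 400<x[0][4]<3000])
delta([.446,.019,.019],0)
E
```

```text
[35 38 33 35]
[]
t 39.73 tcp [ 0.4455 -0.0189  0.1991] yaw -0.01 q6 -0.29 gap 0.65 F [ 0.6  0.2 -0.4]
delta mm [ 1.00e-01 -3.85e+01  1.80e+02] turn -0.01
```

View pics/w33.png

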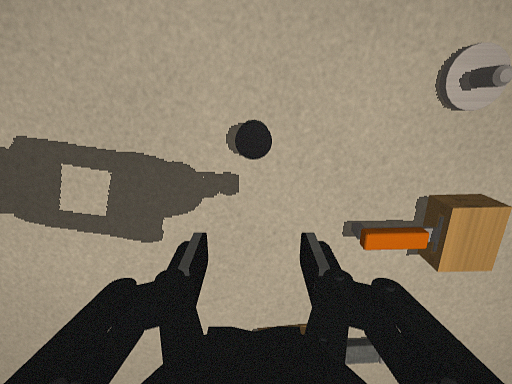

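```bash
python3 - <<'E'
from h import *
s=manip.snapshot('wrist')
m=(s['img'].max(2)<48); m[230:]=0; m[:100]=0;m[:,:234]=0;m[:,290:]=0
for c,st,b in blobs(m,300): print(st,onz(s,st[0]+st[2]/2-.5,st[1]+st[3]/2-.5,.044))
delta([.446,.019,.019],0)
E
```

```text
[ 235  120   36   39 1086] [0.44427961 0.0219674  0.044     ]
t 39.78 tcp [ 0.4457 -0.0187  0.1992] yaw 0.04 q6 -0.29 gap 0.653 F [ 0.  -0.8  0.7]
delta mm [-1.000e-01 -3.830e+01  1.801e+02] turn 0.04
```

Emit:
move_arm(deltas=[[[-0.001,-0.04,0.02,0],[-0.001,-0.04,0.06,0],[-0.001,-0.04,0.09,0],[-0.001,-0.04,0.12,0],[-0.001,-0.04,0.14,0],[-0.001,-0.04,0.16,0],[-0.001,-0.04,0.172,0],[-0.001,-0.04,0.18,0],[-0.001,-0.04,0.18,0],[-0.001,-0.04,0.18,0]]])

```text
t: 40.62
tcp_pos: [0.4451, 0.0214, 0.019]
tool_rot: [1.0, 0.001, 0.001, 0.002]
force: [-0.1, 0.3, 0.6]
finger_gap: 0.65
```

Emit:
move_arm(deltas=[[[0,0,0,0],[0,0,0,0],[0,0,0,0],[0,0,0,0],[0,0,0,0],[0,0,-0.01,0],[0,0,-0.03,0],[0,0,-0.06,0],[0,0,-0.1,0],[0,0,-0.1,0],[0,0,-0.1,0]]], gripper=0, squeeze=60)

```text
t: 41.53
tcp_pos: [0.4464, 0.0214, 0.1212]
tool_rot: [1.0, 0.001, 0.004, 0.002]
force: [-0.5, -0.3, -0.8]
finger_gap: 0.454
```

```bash
python3 - <<'E'
from h import *
s=snap('wrist','w34');st=manip.sense()
delta([.6985,.0843,.12],0)
E
```

```text
t 41.58 tcp [0.4452 0.0216 0.1199] yaw 0.12 q6 -0.2 gap 0.453 F [-0.   0.4 -1.1]
delta mm [253.4 -62.2   0.8] turn 0.12
```

View pics/w34.png

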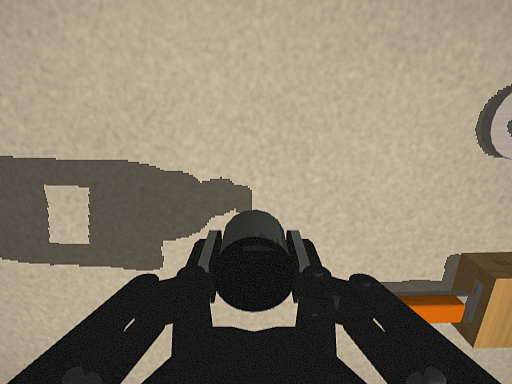

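The black cap sits about 2.5 mm further back in the pads than the others did (lower edge at row 311, not 306), so I'll aim +2.5 mm in y.

Emit:
move_arm(deltas=[[[0.015,-0.004,-0.004,0],[0.045,-0.012,-0.004,0],[0.08,-0.021,-0.004,0],[0.115,-0.03,-0.004,0],[0.15,-0.038,-0.004,0],[0.185,-0.047,-0.004,0],[0.215,-0.055,-0.004,0],[0.24,-0.062,-0.004,0],[0.255,-0.065,-0.004,0],[0.255,-0.065,-0.004,0],[0.255,-0.065,-0.004,0],[0.255,-0.065,-0.004,0]]])

```text
t: 42.58
tcp_pos: [0.6978, 0.087, 0.1225]
tool_rot: [1.0, 0.001, -0.0, 0.002]
force: [0.7, -0.9, 0.5]
finger_gap: 0.452
```

```bash
python3 - <<'E'
from h import *
delta([.6983,.0868,.06],0)
s=snap('wrist','w35')
E
```

```text
t 42.58 tcp [0.6978 0.087  0.1225] yaw 0.11 q6 -0.03 gap 0.452 F [ 0.7 -0.9  0.5]
delta mm [ 0.6 -0.1 62.5] turn 0.11
```

View pics/w35.png

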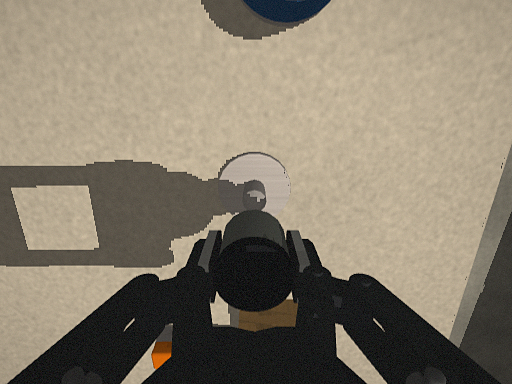

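Emit:
move_arm(deltas=[[[0.001,0,0.012,0],[0.001,0,0.024,0],[0.001,0,0.036,0],[0.001,0,0.044,0],[0.001,0,0.049,0],[0.001,0,0.053,0],[0.001,0,0.057,0],[0.001,0,0.06,0],[0.001,0,0.062,0]]])

```text
t: 43.38
tcp_pos: [0.699, 0.0867, 0.061]
tool_rot: [1.0, 0.001, 0.0, 0.002]
force: [-0.2, -0.1, -0.9]
finger_gap: 0.453
```

```bash
python3 - <<'E'
from h import *
delta([.6983,.0868,.032],0)
s=snap('side','s36')
im=cv2.imread('pics/s36.png');o=[140,130]
x=cv2.resize(im[o[1]:o[1]+100,o[0]:o[0]+90],None,fx=6,fy=6,interpolation=cv2.INTER_CUBIC)
cv2.imwrite('pics/s36c.png',x)
E
```

```text
t 43.38 tcp [0.699  0.0867 0.061 ] yaw 0.11 q6 -0.03 gap 0.453 F [-0.2 -0.1 -0.9]
delta mm [-0.8 -0.2 29. ] turn 0.11
```

View pics/s36c.png

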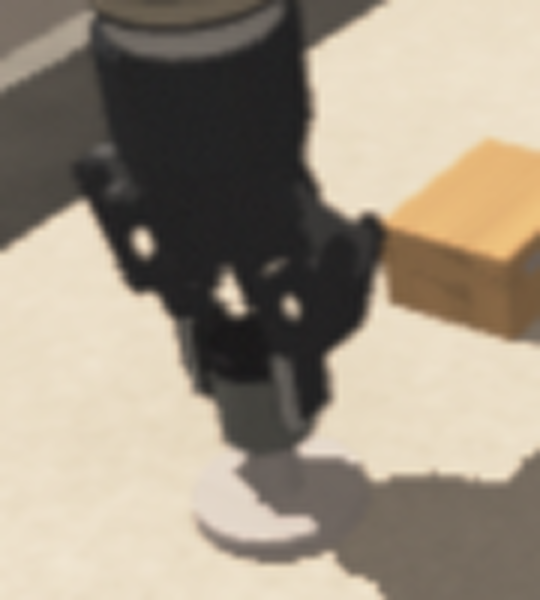

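There's no resistance below the tight stop, so I'll continue down.

Emit:
move_arm(deltas=[[[-0.0005,0,0.006,0],[-0.0005,0,0.012,0],[-0.0005,0,0.018,0],[-0.0005,0,0.023,0],[-0.0005,0,0.026,0],[-0.0005,0,0.028,0],[-0.0005,0,0.029,0],[-0.0005,0,0.029,0]]])

```text
t: 44.1
tcp_pos: [0.6983, 0.0866, 0.0321]
tool_rot: [1.0, 0.001, -0.0, 0.002]
force: [-1.4, -0.2, 1.6]
finger_gap: 0.458
```

```bash
python3 - <<'E'
from h import *
delta([.6983,.0868,.032],0)
s=snap('side','s37')
im=cv2.imread('pics/s37.png');o=[140,130]
x=cv2.resize(im[o[1]:o[1]+100,o[0]:o[0]+90],None,fx=6,fy=6,interpolation=cv2.INTER_CUBIC)
cv2.imwrite('pics/s37c.png',x)
E
```

```text
t 44.1 tcp [0.6983 0.0866 0.0321] yaw 0.11 q6 -0.03 gap 0.458 F [-1.4 -0.2  1.6]
delta mm [ 0.  -0.2  0.1] turn 0.11
```

View pics/s37c.png

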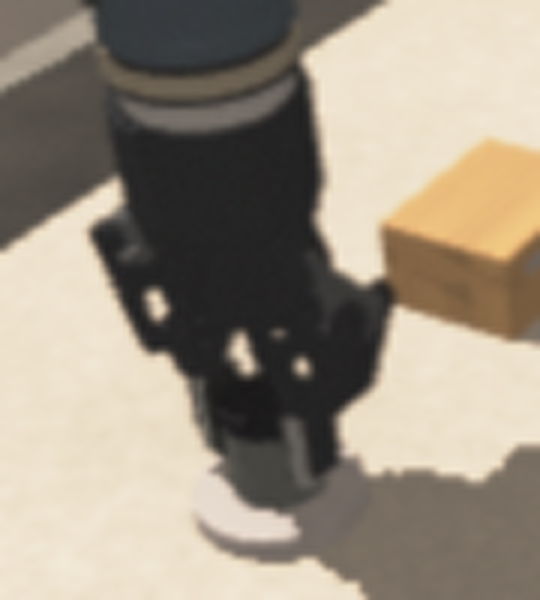

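Contact is only starting (1.6 N). I'll press 1 mm more so it is definitely seated.

Emit:
move_arm(deltas=[[[0,0,0.001,0],[0,0,0.0015,0],[0,0,0.0015,0]]])

```text
t: 44.4
tcp_pos: [0.6984, 0.0866, 0.0321]
tool_rot: [1.0, 0.001, 0.0, 0.002]
force: [-3.3, -0.6, 7.1]
finger_gap: 0.455
```

Emit:
move_arm(deltas=[[[0.0,0,-0.01,0],[0,0,-0.025,0],[0,0,-0.045,0],[0,0,-0.07,0],[0,0,-0.1,0],[0,0,-0.1,0],[0,0,-0.1,0]]])

```text
t: 44.98
tcp_pos: [0.7006, 0.0869, 0.136]
tool_rot: [1.0, 0.001, 0.004, 0.002]
force: [0.3, 0.4, -1.3]
finger_gap: 0.455
```

```bash
python3 - <<'E'
from h import *
# slot 3 along tray y, +.030 ; cap sits 2.5 mm to -y in the grip
delta([.5195,-.3465,.13],6.7)
E
```

```text
t 44.98 tcp [0.7006 0.0869 0.136 ] yaw 0.12 q6 -0.03 gap 0.455 F [ 0.3  0.4 -1.3]
delta mm [-182.1  433.     6.5] turn -6.58
```

Emit:
move_arm(deltas=[[[-0.008,0.02,0.005,-1],[-0.023,0.055,0.005,-2],[-0.038,0.09,0.005,-3],[-0.053,0.125,0.005,-4],[-0.068,0.16,0.005,-5],[-0.083,0.195,0.005,-6],[-0.097,0.23,0.005,-6.6],[-0.112,0.265,0.005,-6.6],[-0.127,0.3,0.005,-6.6],[-0.142,0.335,0.005,-6.6],[-0.157,0.37,0.005,-6.6],[-0.17,0.4,0.005,-6.6],[-0.178,0.42,0.005,-6.6],[-0.182,0.43,0.005,-6.6],[-0.182,0.43,0.005,-6.6],[-0.182,0.43,0.005,-6.6],[-0.182,0.43,0.005,-6.6]]])

```text
t: 46.4
tcp_pos: [0.5197, -0.3416, 0.131]
tool_rot: [0.998, 0.059, 0.003, 0.002]
force: [0.5, 0.4, -0.4]
finger_gap: 0.453
```

```bash
python3 - <<'E'
from h import *
delta([.5195,-.344,.0265],6.7)
s=snap('wrist','w38')
E
```

```text
t 46.4 tcp [ 0.5197 -0.3416  0.131 ] yaw 6.79 q6 -0.88 gap 0.453 F [ 0.5  0.4 -0.4]
delta mm [ -1.2   2.  104.5] turn 0.09
```

View pics/w38.png

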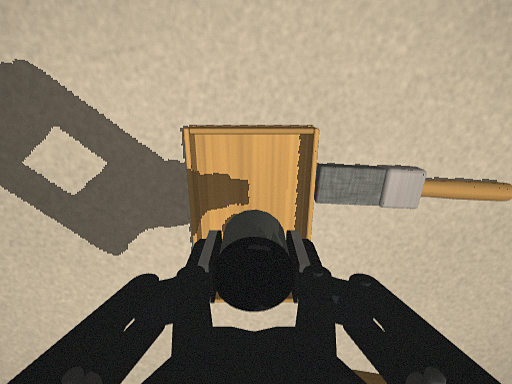

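Emit:
move_arm(deltas=[[[0,0.001,0.02,0],[0,0.001,0.045,0],[0,0.001,0.07,0],[0,0.001,0.085,0],[0,0.001,0.095,0],[0,0.001,0.102,0],[0,0.001,0.105,0],[0,0.001,0.106,0]]])

```text
t: 47.12
tcp_pos: [0.5213, -0.3423, 0.0252]
tool_rot: [0.998, 0.06, 0.003, 0.002]
force: [0.3, 0.1, 0.2]
finger_gap: 0.455
```

```bash
python3 - <<'E'
from h import *
delta([.5195,-.344,.0265],6.7)
s=snap('wrist','w39')
E
```

```text
t 47.12 tcp [ 0.5213 -0.3423  0.0252] yaw 6.88 q6 -0.88 gap 0.455 F [0.3 0.1 0.2]
delta mm [-2.   1.5 -1.3] turn 0.18
```

View pics/w39.png

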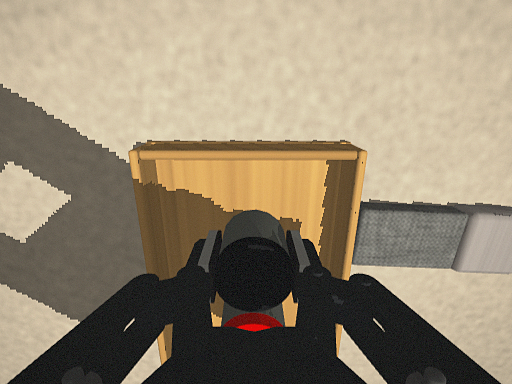

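Black is in place in the tray, with red just behind it. I'll touch down and release.

Emit:
move_arm(deltas=[[[0,0,0.001,0],[0,0,0.001,0]]])

```text
t: 47.33
tcp_pos: [0.5219, -0.3431, 0.0254]
tool_rot: [0.998, 0.06, 0.004, 0.003]
force: [-1.0, -0.8, -0.2]
finger_gap: 0.452
```

Emit:
move_arm(deltas=[[[0,0,0,0],[0,0,0,0],[0,0,0,0],[0,0,0,0],[0,0,-0.01,0],[0,0,-0.03,0],[0,0,-0.06,0],[0,0,-0.09,0],[0,0,-0.12,0],[0,0,-0.15,0],[0,0,-0.17,0],[0,0,-0.17,0]]], gripper=0.65)

```text
t: 48.33
tcp_pos: [0.5228, -0.3443, 0.2017]
tool_rot: [0.998, 0.06, 0.008, 0.007]
force: [0.5, 0.1, 0.5]
finger_gap: 0.651
```

```bash
python3 - <<'E'
from h import *
snap('wrist','w40');snap('top','t40');snap('side','s40')
delta([.5195,-.344,.0265],6.7)
E
```

```text
t 48.48 tcp [ 0.52   -0.3418  0.1955] yaw 6.87 q6 -0.88 gap 0.645 F [0.3 0.3 0.1]
delta mm [ -2.    1.2 169. ] turn 0.17
```

View pics/w40.png

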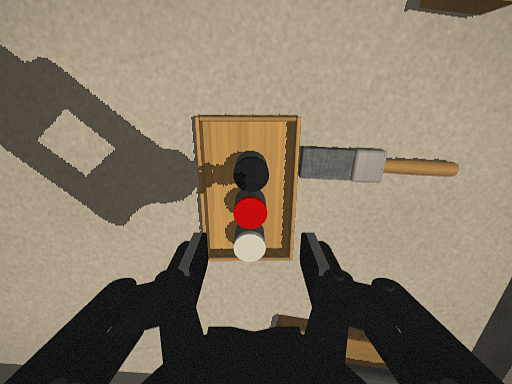

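View pics/t40.png

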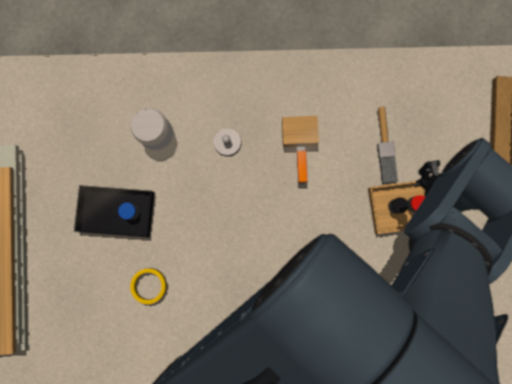

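View pics/s40.png

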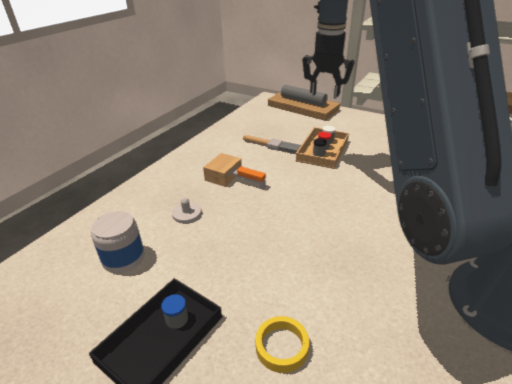

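```bash
python3 - <<'E'
from h import *
print(manip.sign_off())
E
```

```text
the job is handed in; nothing more can be done
None
```

The job is done and handed in at about 48 s; the sign-off reports no verdict.

- **Scraper:** It was lifted off the pine tray and slid into the holder slot until the back wall pushed back with about 6 N. After release the handle lay on the rest bar. My rough camera reading put the handle front about 14–16 mm from the slot mouth, against 18 mm nominal for fully home. I put that gap down to picture error.
- **Caps:** Only white, red, blue and black were there; yellow and green are missing. I tried them in list order:

| Cap | On the gauge pin | Tray |
|---|---|---|
| White | Down to the plate (14 N at the seat) | Pine |
| Red | Down to the plate (6 N) | Pine |
| Blue | Stopped on the chamfer (22 N, pin visible below it) | Black |
| Black | Down to the plate (7 N) | Pine |

- **Knocked cap:** The black cap was knocked a few centimetres aside during the run. I found it again, and it sat about 2.5 mm off-centre in the grip, so I corrected for that at the pin.
- **Last pictures:** They show three caps upright in the pine tray, blue upright in the black tray and the scraper in its holder. The tin, brush and tape look unmoved, and the gripper is clear of everything.
- **Disagreements:** The top and wrist cameras differed by up to about 7 mm on the tray positions, so I used averages. No check failed.

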